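Finish servicing the steam station

TASK

Finish servicing the steam station on the desk: stand every anti-scale cartridge that has been set out upright in a free well of its deck, pushed right down to the bottom, and with the square-handled hex key screw the brass boiler plug clockwise until it is fully tight. When the cartridges are in and the plug is tight, twist the spring-loaded reset knob clockwise to its stop and let it spring back. Leave the key hanging upright in its clear acrylic stand again, and leave the mug and the stapler where they are.

Things in the scene. Friction and masses are not known exactly. Their poses are not given: they have to be found in the camera images.
- well0 (a point): Mouth centre of the first of three round wells, 47 mm wide, 28 mm deep, flat floor, in a row 85 mm apart along y. They are in the grey deck, 105 mm above the desk, of the fixed steam station, a white box 230 x 360 mm. z up, y along the row, x from the wells towards the plug and knob (roughly away from the robot). Any cartridge fits any well.
- well1 (a point): The same for the middle well; it lies 52 mm in -x of the station's centre.
- well2 (a point): The same for the third well, 85 mm in +y of well1.
- plug_socket (a point): Mouth centre of the hex socket in the brass boiler plug, 104 mm in +x, 75 mm in +y of well1, 8 mm below the deck in a round counterbore 40 mm wide. The socket is a hexagon 17 mm across flats, 18 mm deep, flat-bottomed, not chamfered. The frame turns with the plug: z up, x points at a corner of the hexagon (corners every 60 degrees).
- plug (a joint): Turn of the boiler plug in rad; grows as it is screwed in clockwise seen from above, and stops dead at 9.4, which is fully tight (within 0.15 counts). It starts between 0 and 1.6. Takes about 0.08 N m to turn, stays where it is left and does not rise or sink.
- knob_grip (a point): On the axis of the black reset knob, 104 mm in +x and 80 mm in -y of well1, 26 mm above the deck: the height to grip it. A round skirt 50 mm wide and 10 mm high carries an upright bar 46 mm long, 14 mm wide, its top 37 mm above the deck. The frame turns with the knob: x along the bar, y across it, z up.
- knob (a joint): Turn of the reset knob in rad; 0 at rest, grows clockwise seen from above to a dead stop at 1.2. A spring (about 0.09 N m at the stop) brings it back to 0 when it is let go.
- key_handle (a point): Centre of the upright hex key's black square handle, 30 x 30 mm, 45 mm high, sides along x and y, z up. A steel hex shaft, 16 mm across flats, reaches 75 mm below the handle, its last 6 mm tapering to a nose 9 mm wide; a hexagon corner points along x (every 60 degrees). Left in the socket it stands by itself, leaning up to 4 degrees; fully in, this point is 79.5 mm above the socket's mouth.
- key_tip (a point): The end of the key's nose, on its axis, 97.5 mm below the centre of its handle. In the socket the key has about 7 degrees of rotary play either way.
- stand_hole (a point): Centre, at the upper face, of the 22.5 mm round hole in the clear acrylic stand's top plate (80 x 80 x 8 mm, upper face 98 mm above the desk; stand 90 x 90 mm, fixed). The key hangs in it at any yaw, shaft through the hole, underside of the handle resting on the plate, handle centre 22.5 mm above this point. z up; sides along x and y.
- cart_a_center (a point): Centre (half-way up) of an anti-scale cartridge: a plain white cylinder with a grey band, 40 mm in diameter, 50 mm high, about 70 g, z along its axis. It starts standing on the desk; seated in a well its centre is 3 mm below the deck, 22 mm of it above. One to three cartridges are set out.
- cart_b_center (a point): The same for the second cartridge.
- cart_c_center (a point): The same for the third cartridge.
- mug_center (a point): Centre of the steel mug with a hinged lid, 78 mm wide and 114 mm high, a loop handle on its side; stands on a wooden coaster 8 mm thick.
- stapler_center (a point): Centre of the blue plastic stapler, 150 x 36 x 55 mm, long along x, lying on the desk.
- key: The hex key as a whole, about 200 g; its origin is the end of the nose, its axes as those of the handle.

How it is judged (in metres and radians):
On the way, in this order (a step that is already met when the one before it is completed fails the run):
1. the key is down in the hex socket of the boiler plug (horizontal distance between key_tip and plug_socket below 0.005 m and z of key_tip in the frame of plug_socket below -0.011 m), for 0.2 s.
2. every cartridge stands in a well and the boiler plug is fully tight (value of joint plug above 9.25 rad and angle between each of cart_a_center, cart_b_center, cart_c_center's own z axis and vertical below 0.15 rad and ((horizontal distance between cart_a_center and well0 below 0.006 m and z of cart_a_center in the frame of well0 between -0.008 and 0.002 m) or (horizontal distance between cart_a_center and well1 below 0.006 m and z of cart_a_center in the frame of well1 between -0.008 and 0.002 m) or (horizontal distance between cart_a_center and well2 below 0.006 m and z of cart_a_center in the frame of well2 between -0.008 and 0.002 m)) and ((horizontal distance between cart_b_center and well0 below 0.006 m and z of cart_b_center in the frame of well0 between -0.008 and 0.002 m) or (horizontal distance between cart_b_center and well1 below 0.006 m and z of cart_b_center in the frame of well1 between -0.008 and 0.002 m) or (horizontal distance between cart_b_center and well2 below 0.006 m and z of cart_b_center in the frame of well2 between -0.008 and 0.002 m)) and ((horizontal distance between cart_c_center and well0 below 0.006 m and z of cart_c_center in the frame of well0 between -0.008 and 0.002 m) or (horizontal distance between cart_c_center and well1 below 0.006 m and z of cart_c_center in the frame of well1 between -0.008 and 0.002 m) or (horizontal distance between cart_c_center and well2 below 0.006 m and z of cart_c_center in the frame of well2 between -0.008 and 0.002 m))), for 0.2 s.
3. the reset knob is twisted to its stop (value of joint knob above 1.08 rad), for 0.1 s.
At the end, for the whole second after the job is handed in: Plug within 0.15 rad of tight; every cartridge set out upright at the bottom of a well (within 6 mm of its axis); key at rest, hanging upright on the stand (handle within 8 mm of the hole's axis); knob, twisted to its stop after that loading and tightening, back within 0.1 rad of rest (all of step 2 and horizontal distance between key_handle and stand_hole below 0.008 m and z of key_handle in the frame of stand_hole between 0.016 and 0.028 m and angle between key_handle's own z axis and vertical below 0.15 rad and value of joint knob below 0.1 rad and linear speed of key below 0.03 m/s); the robot touches nothing.
It fails at once if the mug is pushed more than 4 cm or tipped (distance of mug_center from where it was at the start of the episode above 0.04 m or angle between mug_center's own z axis and vertical above 0.5 rad).
It fails at once if the stapler is pushed more than 4 cm (distance of stapler_center from where it was at the start of the episode above 0.04 m).
Of cart_a, cart_b, cart_c only 1 to 3 are there at a start; the rules pass over those that are not, and their reading is None.
At some moment in a run one of cart_a, cart_b, cart_c may be knocked a few centimetres aside while the robot is not near it.
It also fails if it takes over 210 s, if anything falls off the work surface, if the arm or the gripper's body presses on something with over 40 N, if the wrist force passes 120 N, or if a joint passes its speed limit or range.

ROBOT

A 6-joint arm with a two-finger parallel gripper is mounted at the origin on the work surface. World frame = base frame: x ahead of the robot, y to its left, z up, the work surface at z = 0. Lengths are in mm, angles in rad, forces in N, time in s.
With the tool pointing down it reaches from about 275 to 1000 mm from the base axis. Payload 8.4 kg.
Tool frame: the origin (TCP) lies at the very end of the fingers, on their centre line; the grasp point (between the pads) lies 19 mm behind it; z points along the fingers, y is the direction in which the jaws open and shut (so a half turn about z gives the same grasp; the last joint's range is limited). The gripper opens to 85 mm and grips with 20 to 120 N. Pads are 22 mm wide; open, the fingers measure 114 mm over their backs; the gripper's body (76 mm by 85 mm) begins 54 mm behind the grasp point. The pads swing forward as they close: fully open they stand 13 mm farther back than shut.
Start: joints at [-1.157, 0.353, 1.633, -0, 1.155, -0.002], TCP at [252.45, -571.749, 231.281] pointing down, gripper open.
Joint ranges: [-2.63, 2.63], [-0.92, 2.1], [0.06, 2.66], [-1.3, 4.44], [0, 2.69], [-3.02, 3.02]. Speed limits (rad/s): [2.22, 2.22, 2.79, 3.14, 3.14, 3.14].

INTERFACE

Orientations are given as [roll, pitch, yaw] about the fixed x, y, z axes, in that order (R = Rz(yaw) Ry(pitch) Rx(roll)).
In Python, from rig import sense, grab_frame, get_calibration, sign_off, boxes_of, trace gives the robot as it stands.
- The arm moves only by the tool servo_tool, never from a script. Its argument "rows" is a list of rows, each a list of 3 entries, a list of its own where there are three numbers: the finger opening in mm, from 0 to 85.4, then the shift along the tool's x, y, z in mm, then the turn, a rotation vector about the tool's x, y, z in degrees. A call has 1 to 8 rows; each row shifts and turns the commanded pose from where the row before left it, along the tool's axes as they then stand; what a row does not reach is not made up. A row lasts 1/8 s, in which the tool goes at most 62.5 mm and 10.7 degrees, less where a joint would pass 70% of its speed; a pose out of reach is approached as far as the arm can. A call is refused whole if a number of a shift passes 62.5 or a number of a turn 10.7, either way. A call with a gripper value outside its range is refused whole. The fingers move at their own pace and stop on an object; "force" is the grip in N (left out, the last holds). Time passes only in rows, so rows that do not move let the fingers close. It gives the time, the measured TCP pose, the force and the opening at its end, in the units of the state.
- sense(): the state, without advancing time (a new reading comes with each control period).
- grab_frame(name): name is "scene" or "top" or "wrist"; returns the picture (400x640x3 uint8, blue, green, red); there is no depth.
- get_calibration(name): a dict with "intrinsics" (3x3 intrinsics, pixels), "world_to_cam" (4x4, takes a point from world to camera coordinates). Camera axes: x right, y down, z forward; pixel columns grow to the right and rows downward; lengths in mm; the calibration is good to about 2 mm. A picture is of the moment at which its call begins: read the wrist's pose just before it. get_calibration takes no time and is no camera call; for the wrist camera it gives the pose at the moment of the call.
- sign_off(): hands the job in, once; it reports no verdict.
Trained networks look in the newest picture that a camera, given by its name, has taken for a name from the list of things; names that differ only in an ending like _2 or _b are one class to them, and where a whole thing is asked for, a point or a joint stands for the part that bears it (a point fixed in the world has none). Each returns a list of dicts, best first, with "conf" (0 to 1); they miss things now and then, are a little off and sometimes report something else, mostly with a low value. They report only what shows in the picture. A call takes as long as a camera call.
- boxes_of(camera, thing): "centre" ([x, y, z] in mm, in the coordinates of the camera as it stood for that picture, good to about 4 mm: the middle of the surface that is visible of it).
- trace(camera, thing): "mask" (400x640 bool, what is visible of it).
The state is a dict: "clock": time; "qpos": joint angles; "qvel": joint speeds; "joint_efforts": joint torques, N m; "eef_pos": TCP position; "tcp_rot": TCP orientation; "contact_force": force on the tool from outside, world axes, zero at the start; "wrist_torque": the same for the moment, N m; "opening": opening from 0.0 (shut) to 1.0 (fully open).
Only numpy, scipy, OpenCV 4.12 (cv2) and the standard library are available. Lean on these libraries where they do the work, as an engineer would, in place of code of your own. Each camera call takes 0.05 s, during which the arm holds its last target. There are 200 camera calls.

## Working session

There is one attempt and no reset: what is moved stays moved. The work goes in short steps, Python scripts to look and compute and a tool call to move; the robot and the scene stay as the last step left them, time stands still between calls to the robot, and variables do not carry over. Pictures are saved under pics/ and viewed, about 12 in all and at most 16, crops included, and the job is handed in when it is done.

Besides the shell and the picture viewer there is one more tool, called after "Emit:" as name(argument=value, ...) on one line, values as JSON. servo_tool: Moves the arm, as the interface text tells. Its arguments: {"type":"object","properties":{"rows":{"type":"array","items":{"type":"array"}},"force":{"type":"number"}},"required":["rows"]}

```bash
mkdir -p pics
cat > h.py <<'E'
import numpy as np, cv2
from rig import sense, grab_frame, get_calibration, sign_off, boxes_of, trace
from scipy.spatial.transform import Rotation as R
def cal(n):
    c=get_calibration(n); return np.array(c["intrinsics"]),np.array(c["world_to_cam"])
def toworld(n,p):
    K,T=cal(n); return (np.linalg.inv(T)@np.r_[p,1])[:3]
def ray(n,u,v,z,C=None):
    K,T=C or cal(n); Ti=np.linalg.inv(T); d=Ti[:3,:3]@np.linalg.solve(K,[u,v,1]); o=Ti[:3,3]
    return o+d*(z-o[2])/d[2]
def proj(n,p,C=None):
    K,T=C or cal(n); q=K@(T@np.r_[p,1])[:3]; return q[:2]/q[2]
E
python3 - <<'E'
from h import *
np.set_printoptions(precision=1,suppress=True)
for n in("scene","top"):
    im=grab_frame(n); cv2.imwrite(f"pics/{n}0.png",im)
    print(n,np.linalg.inv(cal(n)[1])[:3,3],cal(n)[0][0,0])
    for t in("cart_a_center","plug","knob","key_handle","key","mug_center","stapler_center"):
        for b in boxes_of(n,t)[:4]: print(t,round(b["conf"],2),toworld(n,b["centre"]))
s=sense();print(s["clock"],s["eef_pos"],s["tcp_rot"],s["contact_force"])
E
```

```text
scene [1124.2  711.   778.4] 411.7649317081561
cart_a_center 0.8 [429.2 241.6  35.4]
plug 0.42 [557.  -90.7  97.4]
knob 0.5 [ 579.2 -236.   121.1]
key_handle 0.9 [601.2 230.1 124.6]
key 0.78 [598.  234.4 127.2]
key 0.64 [428.4 239.8  35.1]
key 0.41 [550.  -98.7 103.2]
mug_center 0.79 [ 559.2 -460.8   84.1]
stapler_center 0.95 [749.1  84.4  41.3]
top [ 340.2  -34.1 1258.3] 428.2977959259808
cart_a_center 0.75 [416.2 230.9  48.6]
cart_a_center 0.63 [558.  -83.2  94.8]
plug 0.72 [559.3 -91.3  99.4]
key_handle 0.72 [583.4 217.7 142.6]
key_handle 0.41 [ 567.6 -239.8  117. ]
key_handle 0.18 [573.3 207.9  94.7]
key 0.67 [584.2 218.6 138.5]
mug_center 0.62 [ 539.  -474.7  112.8]
stapler_center 0.62 [735.3  66.3  46. ]
0.8 [ 252.5 -571.8  231.3] [ 3.1 -0.   0.4] [0.3 0.5 0.6]
```

View pics/top0.png

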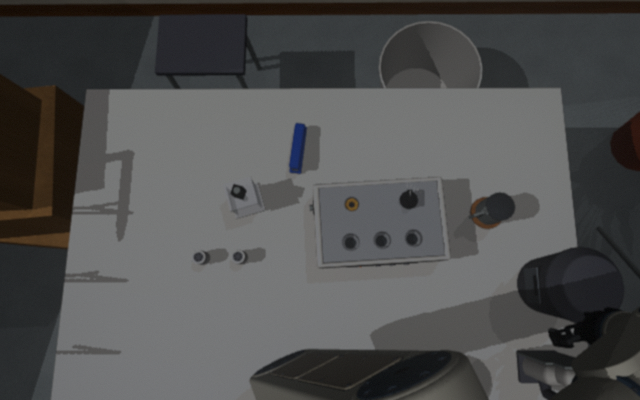

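View pics/scene0.png

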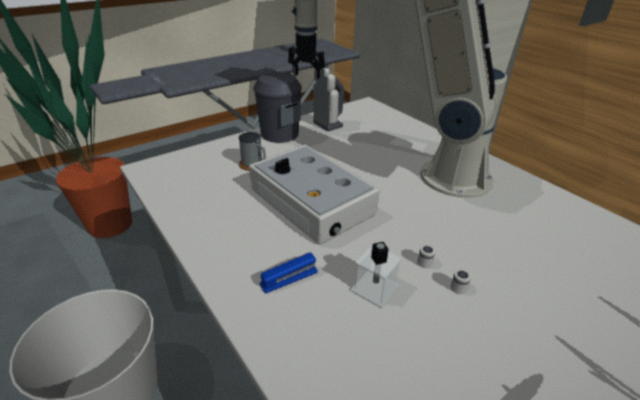

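Two cartridges are visible: top view (200,257) and (239,257). The wells are at (351,242), (382,240) and (413,238), the plug at (352,204), the knob at (409,200), and the key in its stand at about (240,192).

```bash
cat >> h.py <<'E'
np.set_printoptions(precision=2,suppress=True)
def pose():
    s=sense(); return np.array(s["eef_pos"]),R.from_euler("xyz",s["tcp_rot"]),s
def plan(target,yaw=None):
    """tool-axes shift (mm) and turn (deg) to reach world target / yaw, tool down"""
    p,r,s=pose(); print("t",s["clock"],"tcp",p,"rot",np.array(s["tcp_rot"]),"q",np.array(s["qpos"]),"F",np.array(s["contact_force"]),"op",s["opening"])
    print("shift",r.inv().apply(np.array(target,float)-p))
    if yaw is not None: print("turn",np.degrees((r.inv()*R.from_euler("xyz",[np.pi,0,yaw])).as_rotvec()))
E
python3 - <<'E'
from h import *
for u,v,z in((351,242,105),(382,240,105),(413,238,105),(352,204,97),(409,200,142),(200,257,50),(239,257,50),(240,190,143)): print(u,v,ray("top",u,v,z))
p,r,s=pose(); Ti=np.linalg.inv(cal("wrist")[1]); print("cam in tool",r.inv().apply(Ti[:3,3]-p),"axis",r.inv().apply(Ti[:3,2]),"x",r.inv().apply(Ti[:3,0]),cal("wrist")[0][0])
plan([430,200,300],0)
E
```

```text
351 242 [452.74 -84.63 105.  ]
382 240 [ 458.24 -168.12  105.  ]
413 238 [ 463.74 -251.62  105.  ]
352 204 [558.38 -88.56  97.  ]
409 200 [ 560.75 -237.54  142.  ]
200 257 [415.29 338.12  50.  ]
239 257 [415.48 228.07  50.  ]
240 190 [587.73 212.42 143.  ]
cam in tool [  70.99   -0.64 -142.54] axis [-0.28 -0.    0.96] x [0. 1. 0.] [284.14   0.   318.48]
t 0.8 tcp [ 252.46 -571.75  231.32] rot [ 3.14 -0.    0.42] q [-1.16  0.35  1.63  0.    1.16 -0.  ] F [0.25 0.52 0.58] op 1.0004937100845455
shift [ 474.14 -634.28  -68.71]
turn [ 0.   -0.   23.82]
```

Emit:
servo_tool(rows=[[85, [20, 0, -40], [0, 0, 0]], [85, [35, -25, -40], [0, 0, 0]], [85, [35, -25, -20], [0, 0, 0]], [85, [35, -25, 0], [0, 0, 0]], [85, [35, -25, 0], [0, 0, 0]], [85, [35, -25, 0], [0, 0, 0]], [85, [35, -25, 0], [0, 0, 0]], [85, [35, -25, 0], [0, 0, 0]]])

```text
clock: 1.8
eef_pos: [424.8, -303.4, 331.5]
tcp_rot: [3.141, -0.0, 0.416]
contact_force: [-0.0, -0.9, -0.3]
opening: 0.997
```

Emit:
servo_tool(rows=[[85, [35, -25, 0], [0, 0, 8]], [85, [35, -30, 0], [0, 0, 8]], [85, [35, -35, 0], [0, 0, 8]], [85, [25, -30, 0], [0, 0, 0]], [85, [10, -15, 0], [0, 0, 0]], [85, [0, 0, 0], [0, 0, 0]]])

```text
clock: 2.55
eef_pos: [536.8, -144.4, 331.1]
tcp_rot: [3.141, 0.0, -0.001]
contact_force: [-0.5, 0.4, 0.4]
opening: 0.998
```

```bash
cat >> h.py <<'E'
def look(n,name,things=()):
    im=grab_frame(n); C=cal(n); cv2.imwrite(f"pics/{name}.png",im); np.savez(f"pics/{name}.npz",K=C[0],T=C[1])
    for t in things:
        for b in boxes_of(n,t)[:3]: print(t,round(b["conf"],2),toworld(n,b["centre"]))
    return im,C
E
python3 - <<'E'
from h import *
plan([430,240,300],0)
look("wrist","w1",("plug","knob","knob_grip","cart_a_center"))
E
```

```text
t 2.55 tcp [ 536.75 -144.42  331.14] rot [ 3.14  0.   -0.  ] q [-0.27  0.16  1.66 -0.    1.32  1.31] F [-0.54  0.36  0.41] op 0.9978273565799058
shift [-107.25 -384.28   31.14]
turn [ 0.01  0.02 -0.08]
plug 0.76 [559.54 -86.85 100.  ]
knob 0.85 [ 566.7  -239.11  116.57]
knob 0.33 [ 526.16 -165.98  104.59]
knob_grip 0.93 [ 571.5  -239.51  119.82]
cart_a_center 0.92 [423.5  222.39  44.7 ]
cart_a_center 0.2 [711.6   63.34  49.73]
```

View pics/w1.png

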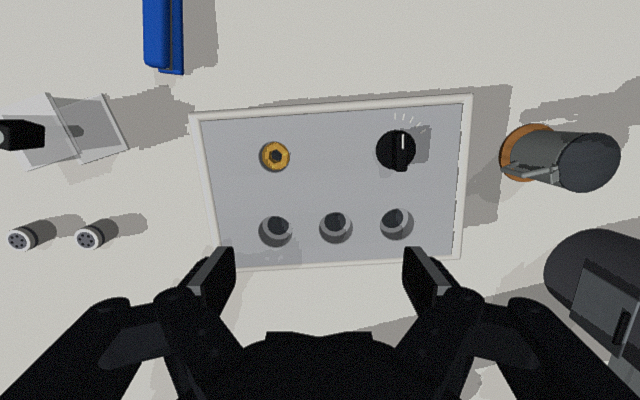

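The wrist view shows the station with wells at (276,230), (336,228) and (397,223). The plug is at (275,156), the knob at (398,150), and the cartridges at (22,238) and (90,236). I'll rectify the deck plane to measure it precisely.

```bash
cat >> h.py <<'E'
def ortho(im,C,x0,x1,y0,y1,z,s):
    """rectified view of plane z: up=+x, left=+y, s px/mm"""
    K,T=C; w,h=int((y1-y0)*s),int((x1-x0)*s)
    v,u=np.mgrid[:h,:w]; P=np.stack([x1-v/s,y1-u/s,np.full(u.shape,float(z))],-1)
    q=(P@T[:3,:3].T+T[:3,3])@K.T; m=(q[...,:2]/q[...,2:]).astype(np.float32)
    return cv2.remap(im,m[...,0],m[...,1],cv2.INTER_CUBIC)
E
python3 - <<'E'
from h import *
im=cv2.imread("pics/w1.png");d=np.load("pics/w1.npz");C=(d["K"],d["T"])
o=ortho(im,C,410,610,-300,-40,105,3)
# candidate station pose overlay
w1=np.array([458,-167.]);a=0.066
for (dx,dy,r) in((0,0,23.5),(0,85,23.5),(0,-85,23.5),(104,75,20),(104,-80,25)):
    c=w1+[dx*np.cos(a)-dy*np.sin(a),dx*np.sin(a)+dy*np.cos(a)]
    cv2.circle(o,(int((-40-c[1])*3),int((610-c[0])*3)),int(r*3),(0,0,255),1)
cv2.imwrite("pics/o1.png",o)
E
```

```text
(no output)
```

View pics/o1.png

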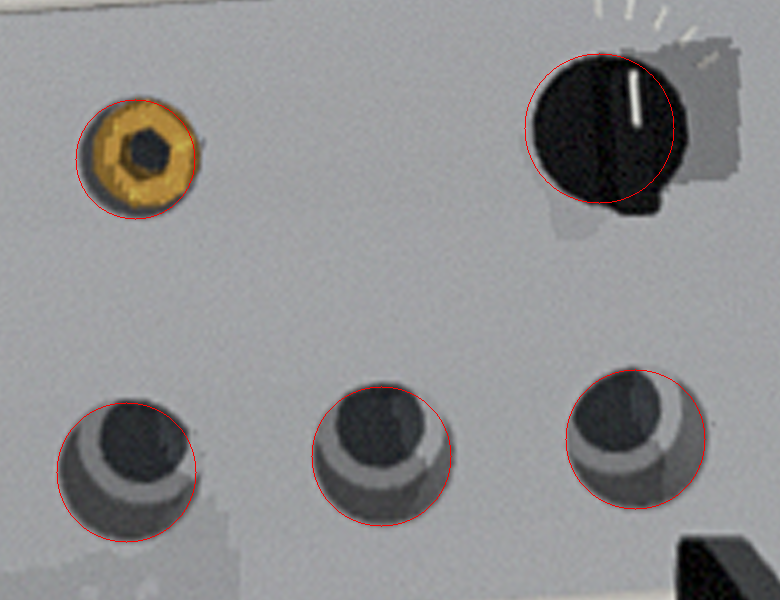

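Emit:
servo_tool(rows=[[85, [-10, -45, 0], [0, 0, 0]], [85, [-15, -55, 0], [0, 0, 0]], [85, [-15, -55, 0], [0, 0, 0]], [85, [-15, -55, 10], [0, 0, 0]], [85, [-15, -55, 10], [0, 0, 0]], [85, [-15, -55, 15], [0, 0, 0]], [85, [-15, -55, 15], [0, 0, 0]], [85, [-10, -50, 20], [0, 0, 0]]])

```text
clock: 3.8
eef_pos: [427.7, 281.7, 261.5]
tcp_rot: [-3.141, -0.001, -0.004]
contact_force: [1.9, -0.2, 0.3]
opening: 0.998
```

Emit:
servo_tool(rows=[[85, [0, 0, 0], [0, 0, 0]], [85, [0, 0, 0], [0, 0, 0]]])

```text
clock: 4.05
eef_pos: [428.2, 279.7, 261.4]
tcp_rot: [3.141, -0.0, -0.003]
contact_force: [-0.0, -0.5, -0.1]
opening: 0.993
```

Run:
```python
from h import *
plan([416,283,250],0)
im,C=look("wrist","w2",("cart_a_center","key_handle","key","stand_hole"))
a=cv2.resize(im,(640,400)); b=ortho(im,C,360,460,180,380,50,3.2)
cv2.imwrite("pics/w2b.png",np.vstack([a[:260],b]))
```

```text
t 4.05 tcp [428.18 279.72 261.44] rot [ 3.14 -0.   -0.  ] q [ 0.58  0.15  1.84 -0.    1.16  2.15] F [-0.01 -0.46 -0.11] op 0.9932339658072943
shift [-12.19  -3.25  11.44]
turn [ 0.03 -0.01 -0.17]
cart_a_center 0.89 [422.58 238.44  52.12]
cart_a_center 0.21 [581.92 227.77 143.08]
key_handle 0.9 [583.54 230.34 141.01]
key 0.65 [580.83 231.23 143.22]
stand_hole 0.59 [569.08 236.97 100.94]
```

View pics/w2b.png

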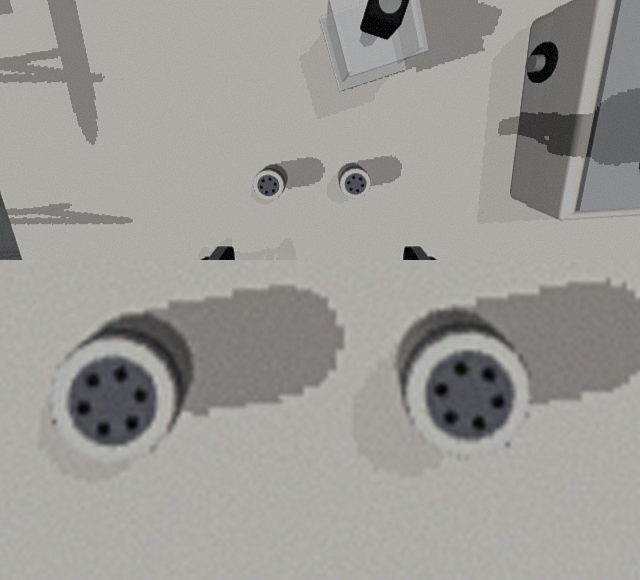

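Cartridge tops are about (417,344) and (418,234). Diameter in the rectified view is about 40.6 mm, which checks out. I'll approach the nearer one and re-check.

Emit:
servo_tool(rows=[[85, [-5, 23, 30], [0, 0, 0]], [85, [-5, 23, 40], [0, 0, 0]], [85, [0, 0, 45], [0, 0, 0]], [85, [0, 0, 30], [0, 0, 0]], [85, [0, 0, 0], [0, 0, 0]], [85, [0, 0, 0], [0, 0, 0]]])

```text
clock: 5.05
eef_pos: [418.7, 234.6, 117.4]
tcp_rot: [-3.141, -0.001, -0.004]
contact_force: [-0.1, 0.1, -0.1]
opening: 0.993
```

Run:
```python
from h import *
plan([418,234,33],0)
im,C=look("wrist","w3")
b=ortho(im,C,370,470,160,260,50,4)
g=cv2.medianBlur(cv2.cvtColor(b,cv2.COLOR_BGR2GRAY),5)
c=cv2.HoughCircles(g,cv2.HOUGH_GRADIENT,1.5,50,param1=80,param2=25,minRadius=72,maxRadius=88)
print([(470-v/4,260-u/4,r/4) for u,v,r in c[0]][:3] if c is not None else None)
cv2.circle(b,(104,208),80,(0,0,255),1)
cv2.imwrite("pics/w3b.png",b)
```

```text
t 5.05 tcp [418.69 234.62 117.44] rot [-3.14 -0.   -0.  ] q [ 0.51  0.28  2.04 -0.    0.82  2.08] F [-0.06  0.07 -0.13] op 0.9934801838304295
shift [-0.79  0.67 84.44]
turn [-0.04 -0.07 -0.21]
[(np.float32(422.1875), np.float32(233.9375), np.float32(18.9))]
```

View pics/w3b.png

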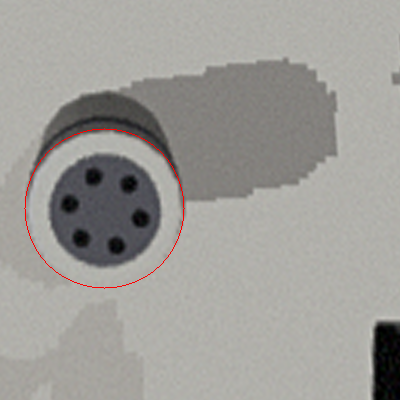

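Emit:
servo_tool(rows=[[85, [-0.7, 0.7, 40], [0, 0, 0]], [85, [0, 0, 30], [0, 0, 0]], [85, [0, 0, 14], [0, 0, 0]], [85, [0, 0, 0], [0, 0, 0]], [36, [0, 0, 0], [0, 0, 0]], [36, [0, 0, 0], [0, 0, 0]], [36, [0, 0, 0], [0, 0, 0]], [36, [0, 0, 0], [0, 0, 0]]], force=40)

```text
clock: 6.1
eef_pos: [417.7, 234.1, 33.3]
tcp_rot: [-3.141, -0.001, -0.003]
contact_force: [-0.7, -2.3, 8.5]
opening: 0.451
```

Emit:
servo_tool(rows=[[36, [0, 0, 0], [0, 0, 0]], [36, [0, 0, -10], [0, 0, 0]], [36, [0, 0, -30], [0, 0, 0]], [36, [0, 0, -50], [0, 0, 0]], [36, [0, 0, -50], [0, 0, 0]], [36, [0, 0, 0], [0, 0, 0]]])

```text
clock: 6.85
eef_pos: [419.3, 235.0, 176.5]
tcp_rot: [-3.138, -0.007, -0.003]
contact_force: [0.2, 0.1, -1.2]
opening: 0.447
```

Emit:
servo_tool(rows=[[36, [5, 40, 0], [0, 0, 0]], [36, [5, 50, 0], [0, 0, 0]], [36, [5, 50, 0], [0, 0, 0]], [36, [5, 50, 0], [0, 0, 0]], [36, [5, 50, 0], [0, 0, 0]], [36, [5, 45, 0], [0, 0, 0]], [36, [4, 32, 10], [0, 0, 0]], [36, [0, 0, 0], [0, 0, 0]]])

```text
clock: 7.85
eef_pos: [449.3, -84.9, 161.1]
tcp_rot: [-3.141, 0.002, -0.006]
contact_force: [-0.6, 0.3, -0.8]
opening: 0.453
```

Emit:
servo_tool(rows=[[36, [0, 0, 0], [0, 0, 0]], [36, [0, 0, 0], [0, 0, 0]]])

```text
clock: 8.1
eef_pos: [450.0, -82.5, 162.3]
tcp_rot: [-3.141, 0.0, -0.002]
contact_force: [-0.1, -0.1, -0.4]
opening: 0.449
```

Run:
```python
from h import *
plan([452.7,-82.4,108],0)
im,C=look("wrist","w4")
cv2.imwrite("pics/w4b.png",np.hstack([im[150:350,200:440],ortho(im,C,420,520,-150,-30,105,2)]))
```

```text
t 8.1 tcp [449.95 -82.51 162.26] rot [-3.14  0.   -0.  ] q [-0.18  0.18  2.05  0.    0.91  1.39] F [-0.12 -0.08 -0.39] op 0.44924756287257367
shift [ 2.76 -0.11 54.26]
turn [-0.01  0.01 -0.12]
```

View pics/w4b.png

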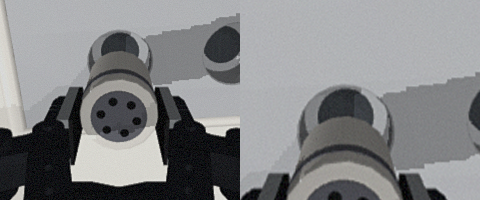

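Emit:
servo_tool(rows=[[36, [3.2, 0, 0], [0, 0, 0]], [36, [0, 0, 12], [0, 0, 0]], [36, [0, 0, 12], [0, 0, 0]], [36, [0, 0, 7], [0, 0, 0]], [36, [0, 0, 7], [0, 0, 0]], [36, [0, 0, 7], [0, 0, 0]], [36, [0, 0, 5], [0, 0, 0]], [36, [0, 0, 0], [0, 0, 0]]])

```text
clock: 9.15
eef_pos: [453.1, -83.3, 112.0]
tcp_rot: [-3.141, 0.001, -0.003]
contact_force: [0.1, -0.6, -0.2]
opening: 0.449
```

No contact yet, so it is in the well. I'll lower the last 2 mm, release, and rise.

Emit:
servo_tool(rows=[[36, [0, 0, 1.5], [0, 0, 0]], [36, [0, 0, 0.5], [0, 0, 0]], [36, [0, 0, 0], [0, 0, 0]], [60, [0, 0, 0], [0, 0, 0]], [60, [0, 0, 0], [0, 0, 0]], [60, [0, 0, 0], [0, 0, 0]], [60, [0, 0, -20], [0, 0, 0]], [60, [0, 0, -30], [0, 0, 0]]])

```text
clock: 10.15
eef_pos: [452.6, -83.2, 160.2]
tcp_rot: [-3.141, 0.002, -0.003]
contact_force: [0.1, 0.9, 0.6]
opening: 0.703
```

Emit:
servo_tool(rows=[[85, [0, 0, -30], [0, 0, 0]], [85, [-4, -40, -20], [0, 0, 0]], [85, [-5, -55, -20], [0, 0, 0]], [85, [-5, -55, 0], [0, 0, 0]], [85, [-5, -55, 0], [0, 0, 0]], [85, [-5, -55, 0], [0, 0, 0]], [85, [-5, -55, 0], [0, 0, 0]], [85, [-5, -55, 0], [0, 0, 0]]])

```text
clock: 11.15
eef_pos: [420.0, 288.6, 230.4]
tcp_rot: [-3.142, -0.0, -0.003]
contact_force: [1.2, 0.1, -0.7]
opening: 1.0
```

Emit:
servo_tool(rows=[[85, [-2, -55, 0], [0, 0, 0]], [85, [0, 0, 0], [0, 0, 0]], [85, [0, 0, 0], [0, 0, 0]]])

```text
clock: 11.52
eef_pos: [418.2, 341.4, 229.9]
tcp_rot: [3.141, 0.001, -0.002]
contact_force: [-0.2, -0.9, 0.4]
opening: 0.993
```

Run:
```python
from h import *
plan([417.5,344,100],0)
im,C=look("wrist","w5",("cart_a_center","key_handle"))
b=ortho(im,C,370,470,280,400,50,4)
look("top","t2",("cart_a_center",))
cv2.circle(b,(224,210),80,(0,0,255),1)
cv2.imwrite("pics/w5b.png",b)
```

```text
t 11.525 tcp [418.22 341.41 229.91] rot [ 3.14  0.   -0.  ] q [ 0.68  0.22  1.82 -0.    1.1   2.26] F [-0.16 -0.86  0.38] op 0.9929715686451474
shift [ -0.64  -2.71 129.91]
turn [ 0.06  0.04 -0.13]
key_handle 0.89 [578.2  227.34 115.08]
key_handle 0.29 [562.8  244.1   99.16]
cart_a_center 0.67 [448.62 -83.04 125.26]
```

View pics/w5b.png

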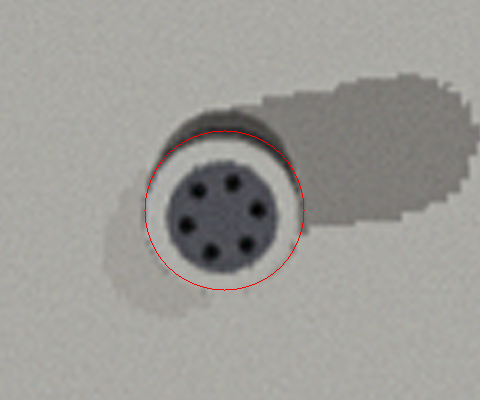

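Emit:
servo_tool(rows=[[85, [-2.2, -3.1, 50], [0, 0, 0]], [85, [0, 0, 60], [0, 0, 0]], [85, [0, 0, 50], [0, 0, 0]], [85, [0, 0, 27], [0, 0, 0]], [85, [0, 0, 10], [0, 0, 0]], [85, [0, 0, 0], [0, 0, 0]], [36, [0, 0, 0], [0, 0, 0]], [36, [0, 0, 0], [0, 0, 0]]])

```text
clock: 12.78
eef_pos: [417.1, 345.4, 34.5]
tcp_rot: [-3.14, -0.002, -0.003]
contact_force: [-0.9, 0.6, 0.9]
opening: 0.599
```

Emit:
servo_tool(rows=[[36, [0, 0, 0], [0, 0, 0]], [36, [0, 0, 0], [0, 0, 0]], [36, [0, 0, 0], [0, 0, 0]]])

```text
clock: 13.15
eef_pos: [417.0, 345.3, 34.5]
tcp_rot: [-3.141, -0.001, -0.003]
contact_force: [-1.4, -0.8, 8.3]
opening: 0.448
```

Emit:
servo_tool(rows=[[36, [0, 0, -20], [0, 0, 0]], [36, [0, 0, -50], [0, 0, 0]], [36, [0, 0, -50], [0, 0, 0]], [36, [4, 30, -30], [0, 0, 0]], [36, [4, 50, 0], [0, 0, 0]], [36, [4, 55, 0], [0, 0, 0]], [36, [4, 55, 0], [0, 0, 0]], [36, [4, 55, 0], [0, 0, 0]]])

```text
clock: 14.15
eef_pos: [435.7, 98.3, 183.8]
tcp_rot: [-3.141, -0.001, -0.003]
contact_force: [0.6, 0.5, -0.6]
opening: 0.451
```

Emit:
servo_tool(rows=[[36, [4, 55, 0], [0, 0, 0]], [36, [4, 55, 0], [0, 0, 0]], [36, [4, 55, 0], [0, 0, 0]], [36, [4, 55, 0], [0, 0, 0]], [36, [4, 55, 0], [0, 0, 0]], [36, [4, 50, 0], [0, 0, 0]], [36, [4, 27, 10], [0, 0, 0]], [36, [0, 0, 0], [0, 0, 0]]])

```text
clock: 15.15
eef_pos: [462.3, -253.7, 172.9]
tcp_rot: [-3.142, 0.0, -0.005]
contact_force: [-0.2, 0.7, -2.1]
opening: 0.448
```

Emit:
servo_tool(rows=[[36, [0, 0, 0], [0, 0, 0]]])

```text
clock: 15.28
eef_pos: [462.3, -251.6, 173.4]
tcp_rot: [-3.141, 0.0, -0.003]
contact_force: [0.5, 0.3, 0.3]
opening: 0.451
```

Run:
```python
from h import *
plan([464.9,-252,111.5],0)
im,C=look("wrist","w6")
cv2.imwrite("pics/w6b.png",np.hstack([im[150:350,200:440],ortho(im,C,430,530,-310,-190,105,2)]))
```

```text
t 15.275 tcp [ 462.29 -251.65  173.4 ] rot [-3.14  0.   -0.  ] q [-0.5   0.27  1.9   0.    0.98  1.07] F [0.47 0.32 0.34] op 0.45097041773793267
shift [ 2.63  0.37 61.9 ]
turn [-0.03  0.02 -0.19]
```

View pics/w6b.png

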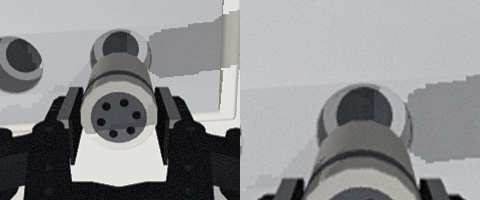

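Emit:
servo_tool(rows=[[36, [3.2, 0.8, 10], [0, 0, 0]], [36, [0, 0, 14], [0, 0, 0]], [36, [0, 0, 8], [0, 0, 0]], [36, [0, 0, 8], [0, 0, 0]], [36, [0, 0, 8], [0, 0, 0]], [36, [0, 0, 8], [0, 0, 0]], [36, [0, 0, 5], [0, 0, 0]], [36, [0, 0, 0], [0, 0, 0]]])

```text
clock: 16.32
eef_pos: [465.8, -253.1, 112.1]
tcp_rot: [-3.141, 0.0, -0.003]
contact_force: [-0.3, -0.3, -0.4]
opening: 0.453
```

Emit:
servo_tool(rows=[[36, [0, 0, 0.7], [0, 0, 0]], [60, [0, 0, 0], [0, 0, 0]], [60, [0, 0, 0], [0, 0, 0]], [60, [0, 0, 0], [0, 0, 0]], [60, [0, 0, -25], [0, 0, 0]], [85, [0, 0, -50], [0, 0, 0]], [85, [0, 0, -50], [0, 0, 0]], [85, [5, -40, -50], [0, 0, 0]]])

```text
clock: 17.32
eef_pos: [470.8, -215.2, 287.1]
tcp_rot: [3.141, -0.001, -0.006]
contact_force: [0.8, 0.6, -0.1]
opening: 0.994
```

Emit:
servo_tool(rows=[[85, [10, -55, 0], [0, 0, 0]], [85, [10, -55, 0], [0, 0, 0]], [85, [10, -55, 0], [0, 0, 0]], [85, [10, -55, 0], [0, 0, 0]], [85, [10, -55, 0], [0, 0, 0]], [85, [10, -55, 0], [0, 0, 0]], [85, [10, -55, 0], [0, 0, 0]], [85, [10, -53, 0], [0, 0, 0]]])

```text
clock: 18.32
eef_pos: [552.2, 225.5, 285.3]
tcp_rot: [3.142, -0.0, -0.003]
contact_force: [0.1, -0.6, -0.2]
opening: 0.992
```

Emit:
servo_tool(rows=[[85, [0, 0, 0], [0, 0, 0]], [85, [0, 0, 0], [0, 0, 0]]])

```text
clock: 18.58
eef_pos: [551.8, 223.3, 284.9]
tcp_rot: [3.141, 0.001, -0.002]
contact_force: [-0.4, 0.1, 0.2]
opening: 0.995
```

Run:
```python
from h import *
plan([585,220,133],0)
im,C=look("wrist","w7",("key_handle",))
look("top","t3",("cart_a_center",))
m=trace("wrist","key_handle")
o=ortho(im,C,530,650,160,290,143,3); o2=ortho(im,C,530,650,160,290,98,3)
for b in(o,o2):
  for k in range(0,130,10): cv2.putText(b,str(290-k) if k%20==0 else "|",(k*3,8),0,.28,(0,0,255),1)
  for k in range(10,120,20): cv2.putText(b,str(650-k)+"-",(0,k*3+3),0,.28,(0,0,255),1)
cv2.imwrite("pics/w7b.png",np.hstack([o,o2]))
```

```text
t 18.575 tcp [551.78 223.34 284.94] rot [ 3.14  0.   -0.  ] q [ 0.38  0.26  1.64 -0.    1.24  1.96] F [-0.4   0.13  0.22] op 0.9949092416228409
shift [ 33.33   3.16 151.92]
turn [ 0.04  0.04 -0.13]
key_handle 0.79 [590.43 226.8  142.22]
cart_a_center 0.69 [566.09 199.29  97.51]
cart_a_center 0.58 [449.56 -80.51 122.92]
```

View pics/w7b.png

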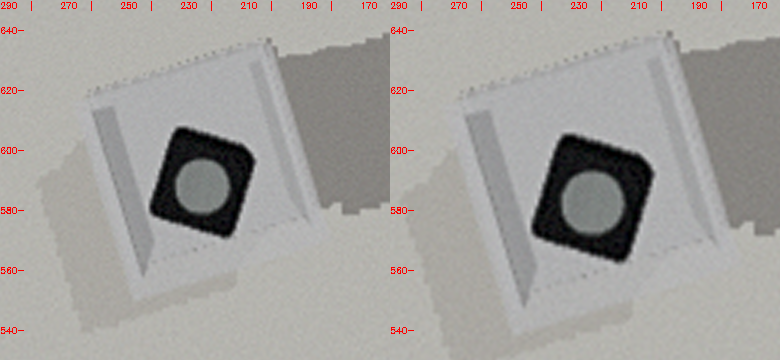

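Run:
```python
from h import *
def ld(n):
    d=np.load(f"pics/{n}.npz");return cv2.imread(f"pics/{n}.png"),(d["K"],d["T"])
im,C=ld("w4"); a=ortho(im,C,533,583,-111,-61,97,9)
a2=ortho(im,C,533,583,-111,-61,79,3)
im,C=ld("w1"); b=ortho(im,C,533,583,-111,-61,97,7)
cv2.imwrite("pics/p1.png",np.hstack([a,cv2.resize(b,(350,450))]))
im,C=ld("w7"); o=ortho(im,C,550,630,180,260,143,4)
m=(cv2.cvtColor(o,cv2.COLOR_BGR2GRAY)<70).astype(np.uint8)
c=max(cv2.findContours(m,0,2)[0],key=cv2.contourArea)
(cu,cv_),s,ang=cv2.minAreaRect(c); print("handle",630-cv_/4,260-cu/4,np.array(s)/4,ang)
```

```text
handle 589.379825592041 222.40532684326172 [29.24 31.35] 17.1759033203125
```

View pics/p1.png

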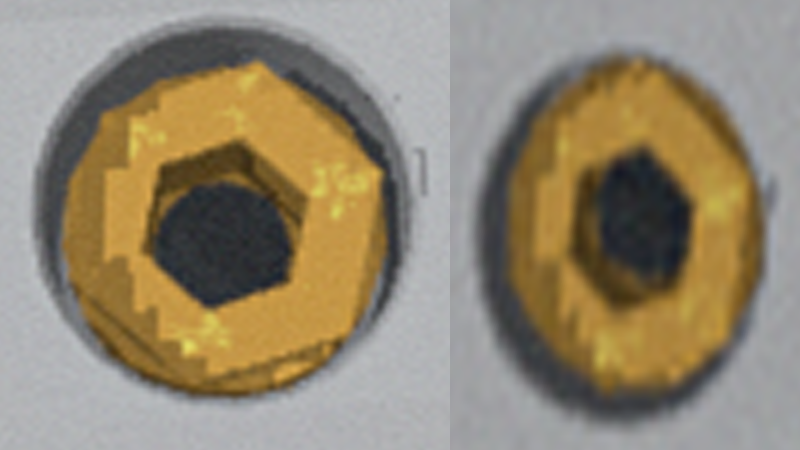

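Plug hex corners point at about −11° (mod 60), with the centre near (558,−86). The key handle is at about (589,222) with yaw −17° (mod 90). I'll turn the wrist to yaw 163° to leave plenty of clockwise range.

Emit:
servo_tool(rows=[[85, [0, 0, 0], [0, 0, -10.2]], [85, [0, 0, 0], [0, 0, -10.2]], [85, [0, 0, 0], [0, 0, -10.2]], [85, [0, 0, 0], [0, 0, -10.2]], [85, [0, 0, 0], [0, 0, -10.2]], [85, [0, 0, 0], [0, 0, -10.2]], [85, [0, 0, 0], [0, 0, -10.2]], [85, [0, 0, 0], [0, 0, -10.2]]])

```text
clock: 19.82
eef_pos: [552.2, 222.8, 285.4]
tcp_rot: [3.141, -0.0, 1.426]
contact_force: [-0.4, -0.7, -0.5]
opening: 0.995
```

Emit:
servo_tool(rows=[[85, [0, 0, 0], [0, 0, -10.2]], [85, [0, 0, 0], [0, 0, -10.2]], [85, [0, 0, 0], [0, 0, -10.2]], [85, [0, 0, 0], [0, 0, -10.2]], [85, [0, 0, 0], [0, 0, -10.2]], [85, [0, 0, 0], [0, 0, -10.2]], [85, [0, 0, 0], [0, 0, -10.2]], [85, [0, 0, 0], [0, 0, -10.2]]])

```text
clock: 20.82
eef_pos: [552.2, 222.8, 285.4]
tcp_rot: [3.141, 0.0, 2.85]
contact_force: [-0.5, -0.2, 0.2]
opening: 0.993
```

Emit:
servo_tool(rows=[[85, [0, 0, 20], [0, 0, 0]], [85, [0, 0, 0], [0, 0, 0]], [85, [0, 0, 0], [0, 0, 0]]])

```text
clock: 21.2
eef_pos: [552.4, 223.3, 265.8]
tcp_rot: [3.141, 0.0, 2.845]
contact_force: [0.4, 0.6, -0.5]
opening: 0.998
```

Run:
```python
from h import *
im,C=look("wrist","w8",("key_handle",))
o=ortho(im,C,550,630,180,260,143,4)
m=(cv2.cvtColor(o,cv2.COLOR_BGR2GRAY)<70).astype(np.uint8)
m=cv2.morphologyEx(m,cv2.MORPH_OPEN,np.ones((9,9)))
c=max(cv2.findContours(m,0,2)[0],key=cv2.contourArea)
(cu,cv_),s,ang=cv2.minAreaRect(c); print("handle",630-cv_/4,260-cu/4,np.array(s)/4,ang)
plan([630-cv_/4,260-cu/4,105],np.radians(163))
cv2.imwrite("pics/w8b.png",np.hstack([o,im[:320]]))
```

```text
key_handle 0.81 [586.97 229.66 143.56]
key_handle 0.53 [562.46 -92.34  99.31]
handle 581.6921691894531 225.56494522094727 [29.11 40.27] 17.35402488708496
t 21.3 tcp [552.56 223.54 266.06] rot [3.14 0.   2.84] q [ 0.38  0.28  1.66 -0.    1.2  -0.89] F [0.14 0.58 1.12] op 0.9943926332138872
shift [-27.12  10.35 161.09]
turn [ 0.04  0.05 -0.  ]
```

Emit:
servo_tool(rows=[[85, [-17, 5, 40], [0, 0, 0]], [85, [-16.5, 5, 40], [0, 0, 0]], [85, [0, 0, 40], [0, 0, 0]], [85, [0, 0, 28], [0, 0, 0]], [85, [0, 0, 13], [0, 0, 0]], [85, [0, 0, 0], [0, 0, 0]], [25, [0, 0, 0], [0, 0, 0]], [25, [0, 0, 0], [0, 0, 0]]], force=60)

```text
clock: 22.3
eef_pos: [587.9, 223.7, 105.6]
tcp_rot: [3.14, 0.002, 2.845]
contact_force: [0.2, 0.6, -0.5]
opening: 0.597
```

Emit:
servo_tool(rows=[[25, [0, 0, 0], [0, 0, 0]], [25, [0, 0, 0], [0, 0, 0]], [25, [0, 0, 0], [0, 0, 0]], [25, [0, 0, 0], [0, 0, 0]]])

```text
clock: 22.8
eef_pos: [587.5, 223.5, 105.1]
tcp_rot: [3.141, 0.001, 2.845]
contact_force: [-1.3, -1.0, 5.8]
opening: 0.345
```

Emit:
servo_tool(rows=[[25, [0, 0, -15], [0, 0, 0]], [25, [0, 0, -35], [0, 0, 0]], [25, [0, 0, -45], [0, 0, 0]], [25, [0, 0, -45], [0, 0, 0]], [25, [0, 0, 0], [0, 0, 0]]])

```text
clock: 23.42
eef_pos: [589.2, 224.2, 249.1]
tcp_rot: [3.137, 0.006, 2.845]
contact_force: [0.4, 0.1, -2.9]
opening: 0.34
```

Emit:
servo_tool(rows=[[25, [-6, -30, 0], [0, 0, 0]], [25, [-9, -43, 0], [0, 0, 0]], [25, [-9, -43, 0], [0, 0, 0]], [25, [-9, -43, 0], [0, 0, 0]], [25, [-9, -43, 0], [0, 0, 0]], [25, [-9, -43, 0], [0, 0, 0]], [25, [-8, -40, 0], [0, 0, 0]], [25, [-3, -19.5, 0], [0, 0, 0]]])

```text
clock: 24.42
eef_pos: [556.5, -87.6, 243.4]
tcp_rot: [-3.141, -0.002, 2.844]
contact_force: [-0.1, -0.3, -1.2]
opening: 0.34
```

Emit:
servo_tool(rows=[[25, [0, 0, 0], [0, 0, -9.5]], [25, [0, 0, 0], [0, 0, -9.5]], [25, [0, 0, 0], [0, 0, -9.5]], [25, [0, 0, 0], [0, 0, -9.5]], [25, [0, 0, 0], [0, 0, -9.5]], [25, [0, 0, 0], [0, 0, -9.5]], [25, [0, 0, 0], [0, 0, -9]], [25, [0, 0, 0], [0, 0, 0]]])

```text
clock: 25.42
eef_pos: [557.2, -85.4, 243.7]
tcp_rot: [3.141, -0.0, -2.287]
contact_force: [-0.6, 0.8, -1.7]
opening: 0.34
```

Run:
```python
from h import *
plan([558,-86,200],np.radians(229))
im,C=look("wrist","w9",("cart_a_center",))
b=ortho(im,C,520,600,-130,-50,97,5)
cv2.imwrite("pics/w9b.png",np.hstack([im[:,120:520],b]))
```

```text
t 25.425 tcp [557.15 -85.37 243.72] rot [ 3.14 -0.   -2.29] q [-0.15  0.25  1.75  0.    1.14 -2.58] F [-0.59  0.83 -1.69] op 0.3399697478741464
shift [-0.09 -1.1  43.71]
turn [ 0.06 -0.02 -0.02]
cart_a_center 0.94 [453.22 -85.96 127.61]
```

View pics/w9b.png

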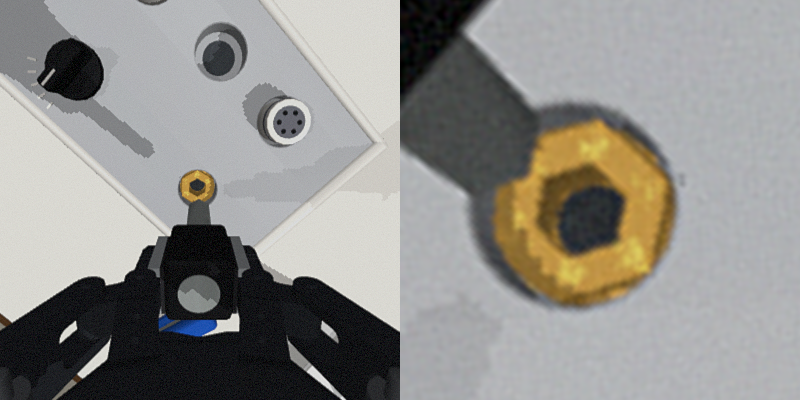

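Emit:
servo_tool(rows=[[25, [0.2, -0.8, 15], [0, 0, 0]], [25, [0, 0, 25], [0, 0, 0]], [25, [0, 0, 18], [0, 0, 0]], [25, [0, 0, 5], [0, 0, 0]], [25, [0, 0, 3], [0, 0, 0]], [25, [0, 0, 2], [0, 0, 0]], [25, [0, 0, 2], [0, 0, 0]], [25, [0, 0, 0], [0, 0, 0]]])

```text
clock: 26.52
eef_pos: [558.1, -86.6, 174.4]
tcp_rot: [-3.141, 0.0, -2.286]
contact_force: [0.1, 0.5, -1.5]
opening: 0.346
```

Emit:
servo_tool(rows=[[25, [0, 0, 1.5], [0, 0, 0]], [25, [0, 0, 1.5], [0, 0, 0]], [25, [0, 0, 0], [0, 0, 0]]])

```text
clock: 26.9
eef_pos: [557.9, -86.8, 171.1]
tcp_rot: [-3.142, -0.0, -2.286]
contact_force: [-0.6, -1.1, -2.1]
opening: 0.343
```

Emit:
servo_tool(rows=[[25, [0, 0, 1.5], [0, 0, 0]], [25, [0, 0, 1.5], [0, 0, 0]], [25, [0, 0, 1.5], [0, 0, 0]], [25, [0, 0, 1.5], [0, 0, 0]], [25, [0, 0, 0], [0, 0, 0]]])

```text
clock: 27.52
eef_pos: [557.9, -86.7, 165.0]
tcp_rot: [3.142, -0.0, -2.286]
contact_force: [-0.4, -2.8, -2.8]
opening: 0.342
```

Emit:
servo_tool(rows=[[25, [0, 0, 1.5], [0, 0, 0]], [25, [0, 0, 0], [0, 0, 8]], [25, [0, 0, 0], [0, 0, 10.5]], [25, [0, 0, 0], [0, 0, 10.5]], [25, [0, 0, 0], [0, 0, 10.5]], [25, [0, 0, 0], [0, 0, 10.5]]])

```text
clock: 28.28
eef_pos: [557.5, -86.6, 163.5]
tcp_rot: [3.142, -0.001, 3.119]
contact_force: [-1.7, -2.6, -1.7]
opening: 0.343
```

Run:
```python
from h import *
plan([558,-86,161],0); print(sense()["wrist_torque"])
```

```text
t 28.275 tcp [557.51 -86.57 163.49] rot [ 3.14 -0.    3.12] q [-0.16  0.34  1.83 -0.    0.98 -1.7 ] F [-1.7  -2.56 -1.67] op 0.34280056632844064
shift [-0.48  0.58  2.49]
turn [ -0.09  -0.01 178.69]
[-0.38  0.44  0.06]
```

Emit:
servo_tool(rows=[[25, [0, 0, 0], [0, 0, 10.5]], [25, [0, 0, 0], [0, 0, 10.5]], [25, [0, 0, 0], [0, 0, 10.5]], [25, [0, 0, 0], [0, 0, 10.5]], [25, [0, 0, 0], [0, 0, 10.5]], [25, [0, 0, 0], [0, 0, 10.5]], [25, [0, 0, 0], [0, 0, 10.5]], [25, [0, 0, 0], [0, 0, 10.5]]])

```text
clock: 29.28
eef_pos: [558.1, -86.1, 163.5]
tcp_rot: [3.141, -0.001, 1.652]
contact_force: [-0.6, -0.0, -3.2]
opening: 0.342
```

Emit:
servo_tool(rows=[[25, [0, 0, 0], [0, 0, 10.5]], [25, [0, 0, 0], [0, 0, 10.5]], [25, [0, 0, 0], [0, 0, 10.5]], [25, [0, 0, 0], [0, 0, 10.5]], [25, [0, 0, 0], [0, 0, 10.5]], [25, [0, 0, 0], [0, 0, 10.5]], [25, [0, 0, 0], [0, 0, 10.5]], [25, [0, 0, 0], [0, 0, 10.5]]])

```text
clock: 30.28
eef_pos: [558.6, -86.6, 163.6]
tcp_rot: [3.141, -0.001, 0.187]
contact_force: [1.1, -1.7, -5.2]
opening: 0.341
```

Emit:
servo_tool(rows=[[25, [0, 0, 0], [0, 0, 10.5]], [25, [0, 0, 0], [0, 0, 10.5]], [25, [0, 0, 0], [0, 0, 10.5]], [25, [0, 0, 0], [0, 0, 10.5]], [25, [0, 0, 0], [0, 0, 10.5]], [25, [0, 0, 0], [0, 0, 10.5]], [25, [0, 0, 0], [0, 0, 10.5]], [25, [0, 0, 0], [0, 0, 10.5]]])

```text
clock: 31.28
eef_pos: [558.1, -87.1, 163.5]
tcp_rot: [-3.142, -0.001, -1.279]
contact_force: [0.2, -4.5, -3.4]
opening: 0.346
```

Run:
```python
from h import *
plan([558,-86,161],0); print(sense()["wrist_torque"])
```

```text
t 31.275 tcp [558.14 -87.07 163.54] rot [-3.14 -0.   -1.28] q [-0.16  0.34  1.83 -0.    0.98  2.69] F [ 0.24 -4.51 -3.45] op 0.34643368216607984
shift [-1.07 -0.17  2.54]
turn [  0.03  -0.05 -73.29]
[-1.02 -0.09  0.1 ]
```

Emit:
servo_tool(rows=[[85, [0, 0, 0], [0, 0, -3]], [85, [0, 0, 0], [0, 0, 0]], [85, [0, 0, 0], [0, 0, 0]], [85, [0, 0, 0], [0, 0, 0]], [85, [0, 0, 0], [0, 0, 0]], [85, [0, 0, 0], [0, 0, -10]], [85, [0, 0, 0], [0, 0, -10]], [85, [0, 0, 0], [0, 0, -10]]])

```text
clock: 32.28
eef_pos: [558.0, -86.6, 163.8]
tcp_rot: [-3.142, -0.0, -0.692]
contact_force: [0.8, -0.6, -0.6]
opening: 0.993
```

Emit:
servo_tool(rows=[[85, [0, 0, 0], [0, 0, -10]], [85, [0, 0, 0], [0, 0, -10]], [85, [0, 0, 0], [0, 0, -10]], [85, [0, 0, 0], [0, 0, -10]], [85, [0, 0, 0], [0, 0, -10]], [85, [0, 0, 0], [0, 0, -10]], [85, [0, 0, 0], [0, 0, -10]], [85, [0, 0, 0], [0, 0, -10]]])

```text
clock: 33.28
eef_pos: [558.0, -86.6, 163.7]
tcp_rot: [-3.142, -0.0, 0.704]
contact_force: [0.8, 0.6, 0.5]
opening: 0.999
```

Emit:
servo_tool(rows=[[85, [0, 0, 0], [0, 0, -10]], [85, [0, 0, 0], [0, 0, -10]], [85, [0, 0, 0], [0, 0, -10]], [85, [0, 0, 0], [0, 0, -10]], [85, [0, 0, 0], [0, 0, -10]], [85, [0, 0, 0], [0, 0, -10]], [85, [0, 0, 0], [0, 0, -10]], [85, [0, 0, 0], [0, 0, -10]]])

```text
clock: 34.28
eef_pos: [558.0, -86.6, 163.8]
tcp_rot: [3.141, -0.0, 2.1]
contact_force: [-0.7, -0.2, 0.2]
opening: 0.989
```

Emit:
servo_tool(rows=[[85, [0, 0, 0], [0, 0, -10]], [85, [0, 0, 0], [0, 0, -10]], [85, [0, 0, 0], [0, 0, -10]], [85, [0, 0, 0], [0, 0, -10]], [85, [0, 0, 0], [0, 0, -10]], [85, [0, 0, 0], [0, 0, -10]], [85, [0, 0, 0], [0, 0, -10]], [85, [0, 0, 0], [0, 0, -10]]])

```text
clock: 35.28
eef_pos: [558.0, -86.6, 163.8]
tcp_rot: [3.142, 0.0, -2.787]
contact_force: [0.1, -0.4, -0.7]
opening: 0.992
```

Emit:
servo_tool(rows=[[25, [0, 0, 0], [0, 0, 0]], [25, [0, 0, 0], [0, 0, 0]], [25, [0, 0, 0], [0, 0, 0]], [25, [0, 0, 0], [0, 0, 0]], [25, [0, 0, 0], [0, 0, 0]], [25, [0, 0, 0], [0, 0, 0]]])

```text
clock: 36.02
eef_pos: [558.0, -86.7, 163.7]
tcp_rot: [-3.142, 0.0, -2.792]
contact_force: [-0.2, 0.8, -1.8]
opening: 0.346
```

Run:
```python
from h import *
plan([558,-86,161],0); print(sense()["wrist_torque"])
```

```text
t 36.025 tcp [558.01 -86.65 163.7 ] rot [-3.14  0.   -2.79] q [-0.16  0.34  1.83 -0.    0.98 -2.08] F [-0.17  0.75 -1.75] op 0.3461639233692587
shift [-0.22  0.62  2.7 ]
turn [  -0.     -0.   -159.99]
[-0.09 -0.19  0.  ]
```

Emit:
servo_tool(rows=[[25, [0, 0, 0], [0, 0, 10.5]], [25, [0, 0, 0], [0, 0, 10.5]], [25, [0, 0, 0], [0, 0, 10.5]], [25, [0, 0, 0], [0, 0, 10.5]], [25, [0, 0, 0], [0, 0, 10.5]], [25, [0, 0, 0], [0, 0, 10.5]], [25, [0, 0, 0], [0, 0, 10.5]], [25, [0, 0, 0], [0, 0, 10.5]]])

```text
clock: 37.02
eef_pos: [558.1, -86.7, 163.7]
tcp_rot: [3.141, 0.0, 2.019]
contact_force: [2.0, -0.1, -1.0]
opening: 0.343
```

Emit:
servo_tool(rows=[[25, [0, 0, 0], [0, 0, 10.5]], [25, [0, 0, 0], [0, 0, 10.5]], [25, [0, 0, 0], [0, 0, 10.5]], [25, [0, 0, 0], [0, 0, 10.5]], [25, [0, 0, 0], [0, 0, 10.5]], [25, [0, 0, 0], [0, 0, 10.5]]])

```text
clock: 37.78
eef_pos: [558.1, -86.8, 163.7]
tcp_rot: [3.141, 0.0, 0.919]
contact_force: [1.5, 0.3, -2.8]
opening: 0.347
```

Run:
```python
from h import *
plan([558,-86,161]); print(sense()["wrist_torque"])
```

```text
t 37.775 tcp [558.12 -86.76 163.71] rot [3.14 0.   0.92] q [-0.16  0.34  1.83 -0.    0.98  0.49] F [ 1.51  0.32 -2.75] op 0.34716481325266485
shift [ 0.53 -0.56  2.71]
[-0.19 -0.27  0.13]
```

Still turning freely, with torque around 0.1 N m. I'll continue in small bursts.

Emit:
servo_tool(rows=[[25, [0, 0, 0], [0, 0, 8]], [25, [0, 0, 0], [0, 0, 8]]])

```text
clock: 38.02
eef_pos: [558.1, -86.8, 163.7]
tcp_rot: [3.141, -0.0, 0.642]
contact_force: [0.8, -0.7, -1.6]
opening: 0.348
```

```bash
python3 -c "
from h import *
s=sense();print(s['wrist_torque'],s['tcp_rot'],s['qpos'][5])"
```

```text
[-0.22 -0.23  0.13] [ 3.14 -0.    0.64] 0.7725978135637338
```

Emit:
servo_tool(rows=[[25, [0, 0, 0], [0, 0, 8]], [25, [0, 0, 0], [0, 0, 8]]])

```text
clock: 38.28
eef_pos: [558.0, -86.8, 163.7]
tcp_rot: [3.141, 0.0, 0.363]
contact_force: [1.1, -1.2, -2.2]
opening: 0.344
```

```bash
python3 -c "
from h import *
s=sense();print(s['wrist_torque'],s['tcp_rot'],s['qpos'][5])"
```

```text
[-0.23 -0.17  0.44] [3.14 0.   0.36] 1.0515921963197952
```

Emit:
servo_tool(rows=[[25, [0, 0, 0], [0, 0, 8]], [25, [0, 0, 0], [0, 0, 8]]])

```text
clock: 38.52
eef_pos: [558.1, -86.8, 163.7]
tcp_rot: [3.141, -0.0, 0.084]
contact_force: [0.6, -1.2, -2.3]
opening: 0.34
```

```bash
python3 -c "
from h import *
s=sense();print(s['wrist_torque'],s['tcp_rot'],s['qpos'][5])"
```

```text
[-0.24 -0.26  0.47] [ 3.14 -0.    0.08] 1.3305449004140268
```

Run:
```python
from h import *
im,C=look("wrist","w10",("cart_a_center",))
look("top","t4",("cart_a_center",))
cv2.imwrite("pics/w10b.png",im[:,100:540])
```

```text
cart_a_center 0.77 [472.16 -83.85 118.35]
cart_a_center 0.25 [ 573.44 -184.35  105.96]
cart_a_center 0.47 [545.89 -87.46  95.45]
cart_a_center 0.19 [ 460.76 -250.    132.34]
```

View pics/w10b.png

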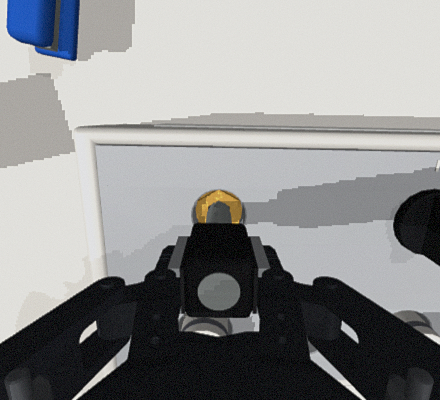

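Torque jumped from about 0.13 to 0.45 N m and stayed there. The plug's corner now points at about 0°, which means 8.2 rad turned, so it looks like the stop with the key slipping in the pads. I'll release, realign to the handle, regrip and re-test the torque.

Emit:
servo_tool(rows=[[85, [0, 0, 0], [0, 0, 0]], [85, [0, 0, 0], [0, 0, 0]], [85, [0, 0, 0], [0, 0, 0]], [85, [0, 0, 0], [0, 0, 0]], [85, [0, 0, 0], [0, 0, -9]], [85, [0, 0, 0], [0, 0, -9]], [85, [0, 0, 0], [0, 0, 0]]])

```text
clock: 39.6
eef_pos: [558.0, -86.6, 163.8]
tcp_rot: [-3.142, -0.0, 0.401]
contact_force: [-0.2, 0.0, 0.2]
opening: 1.0
```

Run:
```python
from h import *
plan([558,-86,161])
im,C=look("wrist","w11")
a=ortho(im,C,525,590,-120,-55,199,6)
b=ortho(im,C,533,613,-126,-46,97,5)[:390]
cv2.imwrite("pics/w11b.png",np.hstack([a,b]))
```

```text
t 39.6 tcp [557.97 -86.61 163.78] rot [-3.14 -0.    0.4 ] q [-0.16  0.34  1.83  0.    0.98  1.01] F [-0.17  0.02  0.2 ] op 0.9999745012774491
shift [ 0.26 -0.55  2.78]
```

View pics/w11b.png

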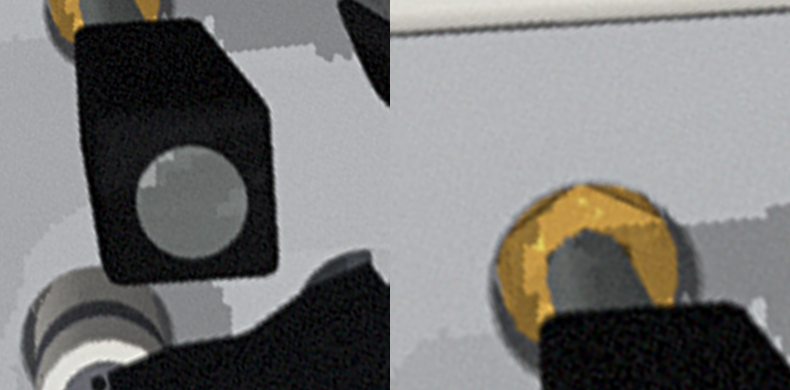

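The handle is still aligned with the previous tool yaw (about 5°), so it did not obviously slip. I'll regrip there and probe torque against angle.

Emit:
servo_tool(rows=[[85, [0, 0, 0], [0, 0, 9]], [85, [0, 0, 0], [0, 0, 9]], [25, [0, 0, 0], [0, 0, 0]], [25, [0, 0, 0], [0, 0, 0]], [25, [0, 0, 0], [0, 0, 0]], [25, [0, 0, 0], [0, 0, 0]], [25, [0, 0, 0], [0, 0, 0]]])

```text
clock: 40.52
eef_pos: [558.0, -86.7, 163.9]
tcp_rot: [3.141, -0.0, 0.088]
contact_force: [-0.3, -0.1, 2.1]
opening: 0.345
```

```bash
python3 -c "
from h import *
s=sense();print(s['wrist_torque'],s['tcp_rot'],s['opening'],s['joint_efforts'][5])"
```

```text
[-0.13  0.16  0.04] [ 3.14 -0.    0.09] 0.3447858156424032 0.005856241041328758
```

Emit:
servo_tool(rows=[[25, [0, 0, 0], [0, 0, -5]], [25, [0, 0, 0], [0, 0, 0]]])

```text
clock: 40.78
eef_pos: [558.1, -86.7, 163.9]
tcp_rot: [3.141, -0.0, 0.175]
contact_force: [-0.4, 0.3, 3.5]
opening: 0.346
```

```bash
python3 -c "
from h import *
s=sense();print(s['wrist_torque'],s['tcp_rot'],s['opening'],s['joint_efforts'][5])"
```

```text
[-0.11  0.17  0.11] [ 3.14 -0.    0.17] 0.3458208346605761 -0.611005537211895
```

Emit:
servo_tool(rows=[[25, [0, 0, 0], [0, 0, 5]], [25, [0, 0, 0], [0, 0, 0]]])

```text
clock: 41.02
eef_pos: [558.1, -86.7, 163.9]
tcp_rot: [3.141, -0.0, 0.087]
contact_force: [-0.6, -0.8, 3.3]
opening: 0.348
```

```bash
python3 -c "
from h import *
s=sense();print(s['wrist_torque'],s['tcp_rot'],s['opening'],s['joint_efforts'][5])"
```

```text
[-0.15  0.19 -0.1 ] [ 3.14 -0.    0.09] 0.3475393088048397 0.6212905235588551
```

Emit:
servo_tool(rows=[[25, [0, 0, 0], [0, 0, 4]], [25, [0, 0, 0], [0, 0, 0]]])

```text
clock: 41.28
eef_pos: [558.1, -86.7, 163.9]
tcp_rot: [3.141, -0.0, 0.019]
contact_force: [-1.5, 0.3, 3.9]
opening: 0.344
```

```bash
python3 -c "
from h import *
s=sense();print(s['wrist_torque'],s['tcp_rot'],s['opening'],s['joint_efforts'][5])"
```

```text
[-0.24  0.17 -0.05] [ 3.14 -0.    0.02] 0.3443895274248416 0.4547770321369171
```

Emit:
servo_tool(rows=[[25, [0, 0, 0], [0, 0, 5]], [25, [0, 0, 0], [0, 0, 0]]])

```text
clock: 41.52
eef_pos: [558.0, -86.6, 163.8]
tcp_rot: [3.142, -0.0, -0.067]
contact_force: [-0.2, -0.4, 4.3]
opening: 0.345
```

```bash
python3 -c "
from h import *
s=sense();print(s['wrist_torque'],s['tcp_rot'],s['opening'],s['joint_efforts'][5])"
```

```text
[-0.19  0.16 -0.05] [ 3.14 -0.   -0.07] 0.3445143019842498 0.5928347446024418
```

Emit:
servo_tool(rows=[[25, [0, 0, 0], [0, 0, 5]], [25, [0, 0, 0], [0, 0, 0]]])

```text
clock: 41.78
eef_pos: [558.1, -86.7, 163.8]
tcp_rot: [-3.142, -0.0, -0.154]
contact_force: [0.2, -1.2, 2.8]
opening: 0.344
```

```bash
python3 -c "
from h import *
s=sense();print(s['wrist_torque'],s['tcp_rot'],s['opening'],s['joint_efforts'][5])"
```

```text
[-0.22  0.07 -0.02] [-3.14 -0.   -0.15] 0.34379141886508796 0.5888603813946247
```

Emit:
servo_tool(rows=[[25, [0, 0, 0], [0, 0, 5]], [25, [0, 0, 0], [0, 0, 0]]])

```text
clock: 42.02
eef_pos: [558.0, -86.6, 163.6]
tcp_rot: [3.142, 0.0, -0.241]
contact_force: [-0.6, -1.3, 2.3]
opening: 0.343
```

```bash
python3 -c "
from h import *
s=sense();print(s['wrist_torque'],s['tcp_rot'],s['opening'],s['joint_efforts'][5])"
```

```text
[-0.27  0.04 -0.01] [ 3.14  0.   -0.24] 0.34319259056932977 0.6280630454421043
```

Emit:
servo_tool(rows=[[25, [0, 0, 0], [0, 0, 5]], [25, [0, 0, 0], [0, 0, 0]]])

```text
clock: 42.28
eef_pos: [557.8, -86.5, 163.3]
tcp_rot: [-3.142, 0.0, -0.328]
contact_force: [0.6, -0.5, -1.9]
opening: 0.341
```

```bash
python3 -c "
from h import *
s=sense();print(s['wrist_torque'],s['tcp_rot'],s['opening'],s['joint_efforts'][5])"
```

```text
[-0.14 -0.18  0.02] [-3.14  0.   -0.33] 0.3410276671565555 0.6789078377187252
```

Emit:
servo_tool(rows=[[25, [0, 0, 0], [0, 0, 5]], [25, [0, 0, 0], [0, 0, 0]]])

```text
clock: 42.52
eef_pos: [557.6, -86.5, 163.4]
tcp_rot: [3.142, 0.001, -0.415]
contact_force: [0.5, -1.0, -0.9]
opening: 0.343
```

```bash
python3 -c "
from h import *
s=sense();print(s['wrist_torque'],s['tcp_rot'],s['opening'],s['eef_pos'])"
```

```text
[-0.08  0.02  0.02] [ 3.14  0.   -0.41] 0.34275534111452516 [557.63 -86.46 163.36]
```

Emit:
servo_tool(rows=[[25, [0, 0, 0], [0, 0, 5]], [25, [0, 0, 0], [0, 0, 0]]])

```text
clock: 42.78
eef_pos: [557.8, -86.5, 163.6]
tcp_rot: [3.142, 0.0, -0.502]
contact_force: [0.7, 0.1, -2.1]
opening: 0.344
```

```bash
python3 -c "
from h import *
s=sense();print(s['wrist_torque'],s['tcp_rot'],s['opening'],s['eef_pos'])"
```

```text
[-0.05 -0.05 -0.02] [ 3.14  0.   -0.5 ] 0.3440356089884687 [557.84 -86.53 163.57]
```

Emit:
servo_tool(rows=[[25, [0, 0, 0], [0, 0, 5]], [25, [0, 0, 0], [0, 0, 0]]])

```text
clock: 43.02
eef_pos: [558.0, -86.6, 163.6]
tcp_rot: [3.142, 0.0, -0.589]
contact_force: [-0.1, -0.7, -3.7]
opening: 0.346
```

Run:
```python
from h import *
s=sense();print(s['wrist_torque'],s['tcp_rot'],s['opening'],s['eef_pos'])
im,C=look("wrist","w12")
b=ortho(im,C,533,593,-116,-56,97,6.5)
cv2.imwrite("pics/w12b.png",np.hstack([im[100:350,200:440],cv2.resize(b,(250,250))]))
```

```text
[-0.05 -0.11  0.06] [ 3.14  0.   -0.59] 0.3455345701460378 [557.96 -86.61 163.64]
```

View pics/w12b.png

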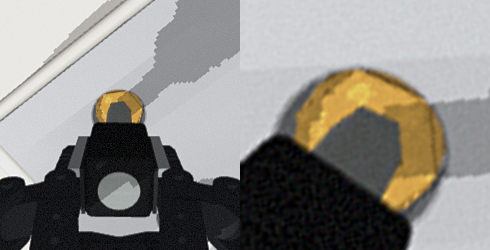

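Now the key's hex corner (about −4° mod 60) matches the plug (about 0°). That fits the plug being at its stop, with the key having cammed over one hex corner at 0.45 N m. I'll verify by turning a few more degrees, where torque should rise sharply without moving the plug.

Emit:
servo_tool(rows=[[25, [0, 0, 0], [0, 0, 3]], [25, [0, 0, 0], [0, 0, 0]]])

```text
clock: 43.32
eef_pos: [558.0, -86.6, 163.7]
tcp_rot: [3.142, 0.0, -0.642]
contact_force: [-0.3, -0.7, -2.5]
opening: 0.343
```

```bash
python3 -c "
from h import *
s=sense();print(s['wrist_torque'],s['tcp_rot'],s['opening'],s['eef_pos'])"
```

```text
[-0.17 -0.16  0.16] [ 3.14  0.   -0.64] 0.34267924795994414 [557.97 -86.62 163.66]
```

Emit:
servo_tool(rows=[[25, [0, 0, 0], [0, 0, 3]], [25, [0, 0, 0], [0, 0, 0]]])

```text
clock: 43.58
eef_pos: [558.0, -86.6, 163.7]
tcp_rot: [3.142, 0.0, -0.695]
contact_force: [-0.2, -1.2, -2.5]
opening: 0.345
```

```bash
python3 -c "
from h import *
s=sense();print(s['wrist_torque'],s['tcp_rot'],s['opening'],s['eef_pos'])"
```

```text
[-0.07 -0.18  0.22] [ 3.14  0.   -0.69] 0.34463649659464374 [557.96 -86.61 163.68]
```

Emit:
servo_tool(rows=[[25, [0, 0, 0], [0, 0, 3]], [25, [0, 0, 0], [0, 0, 0]]])

```text
clock: 43.82
eef_pos: [557.9, -86.6, 163.7]
tcp_rot: [3.142, 0.0, -0.747]
contact_force: [1.5, -0.2, -2.9]
opening: 0.345
```

```bash
python3 -c "
from h import *
s=sense();print(s['wrist_torque'],s['tcp_rot'],s['opening'],s['eef_pos'])"
```

```text
[-0.04 -0.2   0.34] [ 3.14  0.   -0.75] 0.345323062631236 [557.94 -86.63 163.68]
```

The plug is confirmed at its stop: torque climbs 0.16 → 0.22 → 0.34 with angle. I'll back off within the play, lift, and return the key to the stand.

Emit:
servo_tool(rows=[[25, [0, 0, 0], [0, 0, -9]], [25, [0, 0, 0], [0, 0, 0]], [25, [0, 0, -15], [0, 0, 0]], [25, [0, 0, -35], [0, 0, 0]], [25, [0, 0, -40], [0, 0, 0]], [25, [0, 0, 0], [0, 0, 0]]])

```text
clock: 44.58
eef_pos: [559.8, -86.9, 257.8]
tcp_rot: [-3.139, -0.006, -0.595]
contact_force: [0.6, -0.8, -1.8]
opening: 0.345
```

Run:
```python
from h import *
plan([587.6,223.4,253])
im,C=look("wrist","w13",("cart_a_center",))
```

```text
t 44.575 tcp [559.84 -86.87 257.84] rot [-3.14 -0.01 -0.6 ] q [-0.16  0.23  1.74  0.    1.17  2.01] F [ 0.62 -0.82 -1.78] op 0.3452062575062987
shift [-150.96 -272.48    4.77]
cart_a_center 0.73 [741.42  60.61  43.97]
```

Emit:
servo_tool(rows=[[25, [-15, -28, 0], [0, 0, 0]], [25, [-21, -39, 0], [0, 0, 0]], [25, [-21, -39, 0], [0, 0, 0]], [25, [-21, -39, 0], [0, 0, 0]], [25, [-21, -39, 0], [0, 0, 0]], [25, [-21, -39, 0], [0, 0, 0]], [25, [-18, -33, 0], [0, 0, 0]], [25, [-10, -18, 0], [0, 0, 0]]])

```text
clock: 45.68
eef_pos: [587.5, 224.7, 252.2]
tcp_rot: [3.14, 0.002, -0.592]
contact_force: [-0.1, -0.2, -2.2]
opening: 0.342
```

Emit:
servo_tool(rows=[[25, [0, 0, 0], [0, 0, 0]], [25, [0, 0, 0], [0, 0, 0]]])

```text
clock: 45.92
eef_pos: [588.1, 222.2, 253.3]
tcp_rot: [3.14, 0.0, -0.594]
contact_force: [-0.3, -0.1, -1.6]
opening: 0.341
```

Run:
```python
from h import *
plan([587.6,223.4,190])
im,C=look("wrist","w14")
b=ortho(im,C,540,640,175,275,98,4)
cv2.imwrite("pics/w14b.png",np.hstack([im[:,120:520],b]))
```

```text
t 45.925 tcp [588.05 222.18 253.25] rot [ 3.14  0.   -0.59] q [ 0.36  0.34  1.6  -0.    1.2   2.52] F [-0.33 -0.08 -1.64] op 0.3414345729356641
shift [-1.04 -0.84 63.25]
```

View pics/w14b.png

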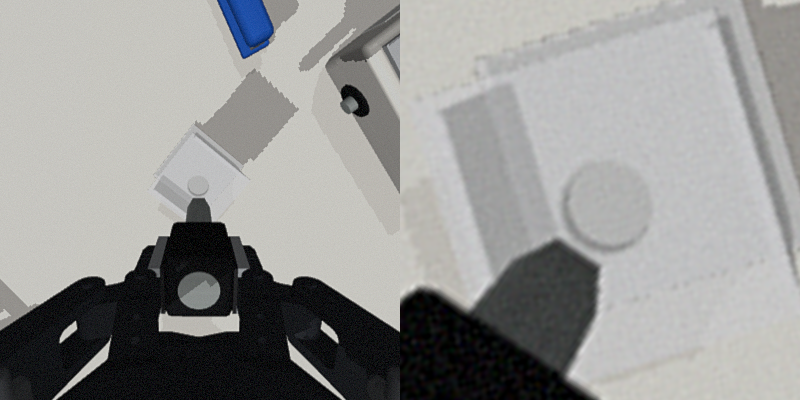

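The hole is clearly visible at about (588.6,223.1). I'll lower the key.

Emit:
servo_tool(rows=[[25, [-0.1, -0.9, 30], [0, 0, 0]], [25, [0, 0, 30], [0, 0, 0]], [25, [0, 0, 10], [0, 0, 0]], [25, [0, 0, 10], [0, 0, 0]], [25, [0, 0, 0], [0, 0, 0]]])

```text
clock: 46.6
eef_pos: [588.9, 223.8, 173.8]
tcp_rot: [3.141, 0.0, -0.593]
contact_force: [-0.3, 0.1, -1.2]
opening: 0.346
```

Emit:
servo_tool(rows=[[25, [0, 0, 12], [0, 0, 0]], [25, [0, 0, 15], [0, 0, 0]], [25, [0, 0, 15], [0, 0, 0]], [25, [0, 0, 12], [0, 0, 0]], [25, [0, 0, 8], [0, 0, 0]], [25, [0, 0, 0], [0, 0, 0]]])

```text
clock: 47.35
eef_pos: [588.5, 224.0, 111.0]
tcp_rot: [3.141, 0.001, -0.593]
contact_force: [-0.3, -0.0, -1.7]
opening: 0.343
```

Emit:
servo_tool(rows=[[25, [0, 0, 2.5], [0, 0, 0]], [25, [0, 0, 0], [0, 0, 0]], [85, [0, 0, 0], [0, 0, 0]], [85, [0, 0, 0], [0, 0, 0]], [85, [0, 0, 0], [0, 0, 0]], [85, [0, 0, 0], [0, 0, 0]], [85, [0, 0, -25], [0, 0, 0]], [85, [0, 0, -50], [0, 0, 0]]])

```text
clock: 48.35
eef_pos: [587.3, 223.6, 183.0]
tcp_rot: [3.138, 0.003, -0.593]
contact_force: [0.4, 0.4, -0.1]
opening: 0.998
```

Emit:
servo_tool(rows=[[85, [0, 0, -50], [0, 0, 0]], [85, [0, 0, 0], [0, 0, -9]], [85, [0, 0, 0], [0, 0, -9]], [85, [0, 0, 0], [0, 0, -9]], [85, [0, 0, 0], [0, 0, -9]], [85, [0, 0, 0], [0, 0, 0]], [85, [0, 0, 0], [0, 0, 0]]])

```text
clock: 49.22
eef_pos: [588.8, 224.1, 234.2]
tcp_rot: [3.142, 0.0, 0.032]
contact_force: [-0.2, 0.3, -0.7]
opening: 0.998
```

Run:
```python
from h import *
plan([520,-240,270])
look("wrist","w15",("key_handle","cart_a_center"))
```

```text
t 49.225 tcp [588.76 224.09 234.22] rot [3.14 0.   0.03] q [ 0.36  0.36  1.62 -0.    1.16  1.9 ] F [-0.22  0.34 -0.68] op 0.9984472313295043
shift [-83.53 461.66 -35.75]
key_handle 0.82 [599.71 228.21 142.94]
key_handle 0.29 [541.82 -31.48 105.08]
cart_a_center 0.81 [463.52 -67.83 125.58]
```

Emit:
servo_tool(rows=[[85, [-5, 35, -16], [0, 0, 0]], [85, [-9, 55, 0], [0, 0, 0]], [85, [-9, 55, 0], [0, 0, 0]], [85, [-9, 55, 0], [0, 0, 0]], [85, [-9, 55, 0], [0, 0, 0]], [85, [-9, 55, 0], [0, 0, 0]], [85, [-9, 55, 0], [0, 0, 0]], [85, [-9, 55, 0], [0, 0, 0]]])

```text
clock: 50.38
eef_pos: [535.3, -199.8, 250.5]
tcp_rot: [3.141, -0.001, 0.034]
contact_force: [1.4, 0.4, -0.0]
opening: 0.994
```

Emit:
servo_tool(rows=[[85, [-5, 40, 0], [0, 0, 0]], [85, [0, 0, 0], [0, 0, 0]], [85, [0, 0, 0], [0, 0, 0]]])

```text
clock: 50.75
eef_pos: [532.0, -237.8, 250.1]
tcp_rot: [-3.141, 0.0, 0.034]
contact_force: [0.3, 0.2, -0.1]
opening: 0.997
```

Run:
```python
from h import *
plan([567.4,-240.1,119],0.066)
im,C=look("wrist","w16",("cart_a_center","knob_grip"))
b=ortho(im,C,530,605,-280,-205,142,5.3)
cv2.imwrite("pics/w16b.png",np.hstack([im[:397,120:520],b[:397]]))
```

```text
t 50.75 tcp [ 531.97 -237.82  250.11] rot [-3.14  0.    0.03] q [-0.42  0.27  1.71  0.    1.17  1.11] F [ 0.26  0.19 -0.1 ] op 0.9967423956062517
shift [ 35.35   3.55 131.1 ]
turn [-0.03  0.01 -1.83]
cart_a_center 0.61 [462.88 -84.27 123.72]
cart_a_center 0.39 [ 570.25 -240.03  115.51]
knob_grip 0.57 [ 567.13 -241.49  117.64]
```

No more viewing, so I'll get the bar yaw from the white pointer line on its top, and check both cartridges numerically.

Run:
```python
from h import *
im=cv2.imread("pics/w16.png");d=np.load("pics/w16.npz");C=(d["K"],d["T"])
s=6
o=ortho(im,C,530,605,-280,-205,142,s); g=cv2.cvtColor(o,cv2.COLOR_BGR2GRAY)
dark=(g<60).astype(np.uint8)
n,l,st,ce=cv2.connectedComponentsWithStats((g>110).astype(np.uint8))
for i in range(1,n):
    if 100<st[i,4]<8000:
        v,u=np.where(l==i); P=np.c_[605-v/s,-205-u/s]; w,V=np.linalg.eigh(np.cov(P.T)); a=V[:,1]*np.sign(V[0,1])
        print("bright",P.mean(0),"len",np.sqrt(12*w[::-1]),"yaw",np.degrees(np.arctan2(a[1],a[0])))
# coarse print of the knob region
for r in cv2.resize(g,(60,60),interpolation=cv2.INTER_AREA)[::2]: print("".join(" .:-=+*#%@"[min(9,int(x)//26)] for x in r))
for nm,cx,cy in(("well2",453.2,-82.7),("well0",464.8,-252.5)):
    o=ortho(im,C,cx-35,cx+35,cy-35,cy+35,127,3); g=cv2.medianBlur(cv2.cvtColor(o,cv2.COLOR_BGR2GRAY),3)
    print(nm); 
    for r in cv2.resize(g,(36,18),interpolation=cv2.INTER_AREA): print("".join(" .:-=+*#%@"[min(9,int(x)//26)] for x in r))
```

```text
bright [ 580.85 -239.33] len [16.04  2.33] yaw 3.5680209866933352
*************************#******##*****#%*******************
**************************************##*******##***********
*********************************************#%#************
*****************************************++++++==========***
**********************##**++**#+==+++++++===========++=====*
******************#+-..          .:-=============++*+=====+*
*****************-. .    .::         .-===================+*
**************+.   ... .. +%:           :==================*
*************-   .     .. +%: .          .-================*
************:   .   .  .  =%=              -==============+*
***********: ..         . -%=               -=============+*
**********=..... .      . :#+.               ==============*
*********+:  .   .   .  . :#*.               -=============*
*********+.   .            :.                -============+*
**********:         .                        :============+*
**********: .   .        .                  .-+============*
**********+.  .  .       . .  .             :=============
[... 1439 characters left out ...]
******+-:.          .====-. 
well0
***************+++++****++++********
**********++=----------=========++**
********+--==-:::::::----==========+
*******=-==-::-------::::--=========
*****+===-:-++*######*+=::::========
*****+:=--+*#%#**+++*#%##=::========
*****+::=*##*=-----.--=*%%*:-=======
*****+::*##*--..---:----+%%+=======+
******=:###=----------.:-#%#======+*
*******=*##-:.:----------*%#=++++***
*******+*##+-:------:.--=#%*********
**********##*=-: .--::-+#%#*********
***********###*+++==+*#%#***********
*************##########*************
************************************
************************************
************************************
************************************
```

Both cartridge tops sit centred in well0 and well2. The pointer gives the bar yaw as 3.6° and agrees with the knob axis at (567.4,−240.1). Now I'll grip the knob.

Emit:
servo_tool(rows=[[85, [18, 2, 40], [0, 0, -1.6]], [85, [17.4, 1.5, 40], [0, 0, 0]], [85, [0, 0, 30], [0, 0, 0]], [85, [0, 0, 20], [0, 0, 0]], [85, [0, 0, 0], [0, 0, 0]], [10, [0, 0, 0], [0, 0, 0]], [10, [0, 0, 0], [0, 0, 0]], [10, [0, 0, 0], [0, 0, 0]]], force=40)

```text
clock: 51.9
eef_pos: [568.0, -240.1, 121.2]
tcp_rot: [3.141, -0.001, 0.063]
contact_force: [-0.9, -0.9, 0.2]
opening: 0.376
```

Emit:
servo_tool(rows=[[10, [0, 0, 0], [0, 0, 0]], [10, [0, 0, 0], [0, 0, 0]], [10, [0, 0, 0], [0, 0, 0]], [10, [0, 0, 0], [0, 0, 0]]])

```text
clock: 52.4
eef_pos: [567.9, -241.2, 121.1]
tcp_rot: [3.14, -0.001, 0.063]
contact_force: [-1.1, -6.1, 4.2]
opening: 0.15
```

```bash
python3 -c "
from h import *
plan([567.4,-240.1,120],0.062);print(sense()['wrist_torque'])"
```

```text
t 52.4 tcp [ 567.95 -241.23  121.09] rot [ 3.14 -0.    0.06] q [-0.4   0.46  1.74 -0.    0.94  1.11] F [-1.1  -6.13  4.2 ] op 0.14988605038114888
shift [-0.48 -1.17  1.09]
turn [ 0.12 -0.06  0.07]
[-0.65  0.24  0.02]
```

Emit:
servo_tool(rows=[[10, [0, 1, 0], [0, 0, 8]], [10, [0, 0, 0], [0, 0, 9]], [10, [0, 0, 0], [0, 0, 9]], [10, [0, 0, 0], [0, 0, 9]], [10, [0, 0, 0], [0, 0, 9]], [10, [0, 0, 0], [0, 0, 9]], [10, [0, 0, 0], [0, 0, 8]], [10, [0, 0, 0], [0, 0, 4]]])

```text
clock: 53.4
eef_pos: [568.1, -241.4, 121.1]
tcp_rot: [-3.141, -0.001, -1.075]
contact_force: [-1.4, -0.8, 4.9]
opening: 0.151
```

```bash
python3 -c "
from h import *
plan([567.4,-240.1,120]);print(sense()['wrist_torque'])"
```

```text
t 53.4 tcp [ 568.07 -241.38  121.06] rot [-3.14 -0.   -1.07] q [-0.4   0.46  1.74 -0.    0.94  2.24] F [-1.41 -0.81  4.89] op 0.151349993676674
shift [-1.44 -0.02  1.06]
[-0.06  0.03  0.1 ]
```

Emit:
servo_tool(rows=[[10, [0, 0, 0], [0, 0, 3]], [10, [0, 0, 0], [0, 0, 3]], [10, [0, 0, 0], [0, 0, 0]]])

```text
clock: 53.78
eef_pos: [568.1, -241.4, 121.1]
tcp_rot: [-3.141, -0.002, -1.174]
contact_force: [-1.5, -0.5, 5.8]
opening: 0.148
```

```bash
python3 -c "
from h import *
plan([567.4,-240.1,120]);print(sense()['wrist_torque'])"
```

```text
t 53.775 tcp [ 568.07 -241.43  121.11] rot [-3.14 -0.   -1.17] q [-0.4   0.46  1.74 -0.    0.94  2.34] F [-1.54 -0.55  5.83] op 0.1481952863495662
shift [-1.49  0.1   1.11]
[-0.16  0.11  1.19]
```

Torque rose from 0.10 to 1.19 N m at 1.24 rad, so the knob is at its stop. I'll hold, release, rise clear, and check from above.

Emit:
servo_tool(rows=[[10, [0, 0, 0], [0, 0, 0]], [10, [0, 0, 0], [0, 0, -2]], [85, [0, 0, 0], [0, 0, 0]], [85, [0, 0, 0], [0, 0, 0]], [85, [0, 0, 0], [0, 0, 0]], [85, [0, 0, 0], [0, 0, 0]], [85, [0, 0, -30], [0, 0, 0]], [85, [0, 0, -50], [0, 0, 0]]])

```text
clock: 54.78
eef_pos: [566.4, -240.4, 199.3]
tcp_rot: [3.139, 0.003, -1.141]
contact_force: [0.9, -0.3, -0.4]
opening: 0.991
```

Emit:
servo_tool(rows=[[85, [0, 0, -50], [0, 0, -10]], [85, [0, 0, 0], [0, 0, -10]], [85, [0, 0, 0], [0, 0, -10]], [85, [0, 0, 0], [0, 0, -10]], [85, [0, 0, 0], [0, 0, -10]], [85, [0, 0, 0], [0, 0, -10]], [85, [0, 0, 0], [0, 0, -6]], [85, [0, 0, 0], [0, 0, 0]]])

```text
clock: 55.78
eef_pos: [567.6, -240.9, 250.1]
tcp_rot: [-3.141, 0.0, 0.01]
contact_force: [-0.2, 0.1, -0.2]
opening: 0.996
```

Emit:
servo_tool(rows=[[85, [-25, -45, -20], [0, 0, 0]], [85, [-20, -40, -20], [0, 0, 0]], [85, [0, 0, 0], [0, 0, 0]], [85, [0, 0, 0], [0, 0, 0]]])

```text
clock: 56.28
eef_pos: [522.0, -156.6, 290.3]
tcp_rot: [3.141, -0.001, 0.01]
contact_force: [1.0, -0.1, -0.1]
opening: 0.997
```

```bash
cat > chk.py <<'E'
from h import *
plan([0,0,0])
im,C=look("wrist","w17",("cart_a_center","key_handle","mug_center","stapler_center"))
s=6
o=ortho(im,C,530,605,-280,-205,142,s); g=cv2.cvtColor(o,cv2.COLOR_BGR2GRAY)
n,l,st,ce=cv2.connectedComponentsWithStats((g>110).astype(np.uint8))
for i in range(1,n):
    if 100<st[i,4]<8000:
        v,u=np.where(l==i); P=np.c_[605-v/s,-205-u/s]; w,V=np.linalg.eigh(np.cov(P.T)); a=V[:,1]*np.sign(V[0,1])
        print("bright",P.mean(0),"len",np.sqrt(12*w[::-1]),"yaw",np.degrees(np.arctan2(a[1],a[0])))
for nm,cx,cy in(("well2",453.2,-82.7),("well0",464.8,-252.5)):
    o=ortho(im,C,cx-35,cx+35,cy-35,cy+35,127,3); g=cv2.cvtColor(o,cv2.COLOR_BGR2GRAY)
    print(nm)
    for r in cv2.resize(g,(36,18),interpolation=cv2.INTER_AREA): print("".join(" .:-=+*#%@"[min(9,int(x)//26)] for x in r))
print("plug, 1mm/col")
g=cv2.cvtColor(ortho(im,C,535,581,-109,-63,97,6),cv2.COLOR_BGR2GRAY)
for r in cv2.resize(g,(69,35),interpolation=cv2.INTER_AREA): print("".join(" .:-=+*#%@"[min(9,int(x)//26)] for x in r))
E
python3 chk.py
```

```text
t 56.275 tcp [ 522.04 -156.61  290.35] rot [ 3.14 -0.    0.01] q [-0.29  0.17  1.74 -0.    1.23  1.27] F [ 0.98 -0.05 -0.06] op 0.9970792798787087
shift [-520.67 -161.89  289.9 ]
cart_a_center 0.94 [460.22 -83.42 127.62]
cart_a_center 0.5 [ 552.67 -468.08  112.27]
mug_center 0.65 [ 568.49 -236.2   116.65]
mug_center 0.6 [ 553.15 -466.86  113.92]
stapler_center 0.97 [694.87  66.67  47.2 ]
bright [ 580.82 -240.02] len [16.16  2.38] yaw 4.098928690337011
well2
*******************+++++++++++++++**
**************+=-----------========+
************=-::::::::::-----=======
**********+--=+++*+==-::.:-----=====
*********++###########*=-:.:---=====
*********###*=-----=+*##*-::--======
********##*=--..---.:-=##*=::==-====
*******##*-::------:---=##+:-=--====
+++****##+-:.-------::--##*:--:-===+
++++***##*----------::-+##=:---++++*
++++****##*=:.:--..---+##*--=+******
.   -****###+=-----=+###+=++********
    :******###########*****++++****+
    :+++*************+++++++++++++++
    .+++++++++*+++++++++++++++++++++
    :+++++++++++++++++++++**++++++**
    :++++++++++++++++++++++**+++++++
    .++++
[... 2463 characters left out ...]

***+=--:::::::-=-----===+++++++++++++++++++++++++++++==----=++*******
****+=--::::::----------=+++++++++++****+++++++++=========++*********
******+=-:::::::--------====++++++++****++++++++=========++**********
*******+==-:::::::::-------=+++==+++******++++====+==--=++***********
*********+=--:::::::::::----======++++***+++===------==++************
***********+=---::::::::::::--------==+++==--:::::-=++***************
************+++=---::::::::::::::::::-----::::--==++*****************
***************+++===---::::::::::::::::::--==++*+*******************
*******************+++++===---------======+++************************
*************************+++++++++++++*******************************
```

Knob is back at rest (4.1° against 3.6° before). The plug corner is still at about +4°, and both cartridges are centred in their wells. Last check is the key in its stand.

Run:
```python
from h import *
im=cv2.imread("pics/w15.png");d=np.load("pics/w15.npz");C=(d["K"],d["T"])
s=4;o=ortho(im,C,550,630,183,263,143,s);g=cv2.cvtColor(o,cv2.COLOR_BGR2GRAY)
for r in cv2.resize(g,(80,40),interpolation=cv2.INTER_AREA): print("".join(" .:-=+*#%@"[min(9,int(x)//26)] for x in r))
look("scene","s2",("key_handle","cart_a_center","mug_center","stapler_center"))
s=sense();print(s["clock"],s["contact_force"])
```

```text
###**#****+*******+******************************************##**+++++++++++++++
###****+===+*+************************************************##**++++++++++++++
##***+++++++**************************************************##**++++++++++++++
****+++*++++***************************************************##**+++++++++++++
#**++++++++++**************************************************##***++++++++++++
****++++*++++***************************************************##**++++++++++++
*###*+++++++++******************#**+++++*************************#***+++++++++++
**##*+++++++++*****************#+-. ..-++++**********************##**+++++++++++
***##*+++++++++***************#+.       :-+***********************##**++++++++++
***###*+++++++++************#*=.           :=*#*******************##***+++++++++
***###*++++*++++***********#*-               .-=*******************##**+++++++++
***####*+++++++++**********+.                   .:=**#**************##**++++++++
*****##*++++**+++*******#*=.                       .:=*#************##**++++++++
*****###*++++*++++*****#*-                     
[... 1674 characters left out ...]
############################################################
#*****#########*#######*######*###########*##########*#################**#*#####
##*#####*##*****######*#*#######################################################
#########********#####################################**######################*#
#######***********##*################**######################*#####*#####*######
#####*************###########*##*##**#####**###*########*########*##############
key_handle 0.94 [602.4  230.31 126.75]
cart_a_center 0.65 [465.18 -71.22 118.09]
cart_a_center 0.62 [595.63 230.21 125.63]
mug_center 0.83 [ 562.43 -462.     84.78]
stapler_center 0.72 [749.06  85.93  39.12]
56.775 [-0.14 -0.16 -0.16]
```

```bash
python3 -c "
from rig import sign_off
print(sign_off())"
```

```text
the job is handed in; nothing more can be done
None
```

The service is finished and handed in at about 57 s. No verdict is reported, so what follows rests on my own checks.

- **Cartridges:** I found two set out and lowered them to the floors of the outer wells (well0 and well2). In the last wrist view both tops were centred, though the network only picked up the one in well2 at the end. I checked well0 from the rectified image.
- **Plug:** I turned it about 8.2 rad. When I pressed again at the end, the torque climbed from 0.16 to 0.34 N m (it takes about 0.1 to turn), so I take it as tight.
- **Slip at the stop:** When the plug first stopped, I kept turning and the key slipped past one hex corner in the socket (about 0.45 N m). I brought it back into line and pressed clockwise again before lifting it out. The plug angle in the last view fits the stop only to within a few degrees.
- **Knob:** I twisted it 1.24 rad, where torque jumped to 1.2 N m, then let go. It came back to within about 0.5° of where it started.
- **Key:** It is hanging in the stand about 2 mm from the hole's axis, at the same height as at the start.
- **Mug and stapler:** Neither had moved beyond measurement noise, and the arm was clear of everything with no force on it.

I used all 16 picture views, so I made the knob-grip and final checks from numbers only. The top camera read y up to about 10 mm lower than the wrist camera on the left side of the desk. I went by the wrist camera.

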